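Staple the booklet and ease the stapler arm back up

ROBOT

A 6-joint arm with a two-finger parallel gripper is mounted at the origin on a cart in front of the work surface, level with it; the furniture and walls round the work are solid. World frame = base frame: x ahead of the robot, y to its left, z up, the work surface at z = 0. Lengths are in m, angles in rad, forces in N, time in s.
With the tool pointing down it reaches from about 0.25 to 0.725 m from the base axis. Payload 4 kg.
Tool frame: the origin (TCP) lies midway between the tips of the shut fingers; the grasp point (between the pads) lies 19 mm behind it; z points along the fingers, y is the direction in which the jaws open and shut (so a half turn about z gives the same grasp; the last joint's range is limited). The gripper opens to 85 mm and grips with 20 to 120 N. Pads are 22 mm wide; open, the fingers measure 114 mm over their backs; the gripper's body (76 mm by 85 mm) begins 54 mm behind the grasp point. The pads swing forward as they close: fully open they stand 13 mm farther back than shut.
Start: joints at [0, 0.241, 0.005, 1.335, 0, 1.571], TCP at [0.5, -0, 0.201] pointing down, gripper open.
Joint ranges: [-2.72, 2.72], [-1.05, 1.87], [-1.09, 1.28], [-1.99, 2.15], [-1.42, 1.44], [-3.14, 3.14]. Speed limits (rad/s): [2.79, 2.79, 3.14, 3.14, 3.14, 3.14].

INTERFACE

Orientations are given as a unit quaternion [x, y, z, w].
In Python, from workcell import bot, eyes, job gives the robot as it stands.
- The arm moves only by the shell command python3 -m crank 'ROWS'. ROWS is a JSON object of lists of equal length, an entry for each row: "dr": the turn, a rotation vector about the tool's x, y, z in rad, a list of three; "travel": the shift along the tool's x, y, z in m, a list of three; "hand": the finger opening in m, from 0 to 0.0854. In form: {"dr": [[wx, wy, wz], ...], "travel": [[x, y, z], ...], "hand": [hand, ...]}. A call has 1 to 10 rows; each row is the pose to reach, as a shift and turn from the pose commanded when the call began, along the tool's axes at that moment; what a row does not reach only later rows make up. A row lasts 1/8 s, in which the tool goes at most 62.5 mm and 10.7 degrees, less where a joint would pass 70% of its speed; a pose out of reach is approached as far as the arm can. A call with a gripper value outside its range is refused whole. The fingers move at their own pace and stop on an object; the grip force is fixed at half the most. Time passes only in rows, so rows that repeat a pose let the fingers close. It gives the time, the measured TCP pose, the force and the opening at its end, in the units of the state.
- bot.get_obs(): the state, without advancing time (a new reading comes with each control period).
- eyes.camera(name): name is "scene" or "side" or "wrist"; returns a dict with "color" (480x640x3 uint8, red, green, blue), "K" (3x3 intrinsics, pixels), "D" ([k1, k2, p1, p2, k3] as OpenCV has them; the pictures are not rectified), "R" (3x3) and "t" (3): a world point X has camera coordinates R X + t; the wrist camera has in their place "T_tool_cam" (4x4, takes a point from camera to tool coordinates, whose origin is the TCP and whose axes are the flange's). Camera axes: x right, y down, z forward; pixel columns grow to the right and rows downward; lengths in m; the calibration is good to about 2 mm. A picture is of the moment at which its call begins: read the wrist's pose just before it. There is no depth.
- job.job_done(): hands the job in, once; it reports no verdict.
The state is a dict: "clock": time; "joint_pos": joint angles; "joint_vel": joint speeds; "tau": joint torques, N m; "eef_pos": TCP position; "tool_rot": TCP orientation; "ft_force": force on the tool from outside, world axes, zero at the start; "ft_torque": the same for the moment, N m; "grip_width": finger opening in m.
Only numpy, scipy, OpenCV 4.12 (cv2) and the standard library are available. Lean on these libraries where they do the work, as an engineer would, in place of code of your own. Each camera call takes 0.05 s, during which the arm holds its last target.

TASK

Slide the booklet along the board, under the raised arm of the stapler, until it is fully home and square against the stop of its metal guide. Then push the stapler's arm down onto it and press firmly, as one does to drive a staple, without crushing it; then let the spring-loaded arm come all the way up again slowly under your finger, taking at least a second over the rise, never letting it snap up. Leave the booklet where it is in the guide, the arm up and free, and do not disturb the other things on the desk.

Things in the scene. Friction and masses are not known exactly. Their poses are not given: they have to be found in the camera images.
- stapler: Blue stapler, 34 x 141 mm, let into a fixed plywood board 128 mm wide whose deck is 10 mm above the desk. Neither moves. Origin: at desk level under its middle; z up; +y runs along the stapler from jaw (y = -68 mm) to hinge. The open deck in front of the jaw reaches to y = -280 mm, the board's other end is at y = +85 mm. The guide_stop and stapler_hinge points have the same axes.
- guide_stop (a point): Middle of the stop of the aluminium guide on the deck round the jaw, 10 mm high, axes as the stapler's. The stop face (left and right of the arm) is at y = 0. Side rails with inner faces at x = +-46 mm run from the stop to y = -59 mm, then flare to x = +-56 mm at y = -80 mm. A booklet that is home has its front edge on the stop: centre at x = 0, y = -50 mm (5 mm in y, 7 mm in x, 0.08 rad allowed).
- stapler_hinge (a point): Point on the axis of the arm's hinge, 26 mm above the desk, axes as the stapler's; the arm turns about its x. The spring (0.8 N m/rad, almost no damping) drives the arm up all the way: to hold it at press_point takes about 3.5 N when up and 7 N when down. Let go when down, it snaps up at many rad/s.
- stapler_arm (a joint): Angle of the stapler's arm, rad: 0.45 is fully up on its end stop, as at the start, 0 fully down; the jaw meets the booklet at about 0.02. It must never rise faster than 0.8 rad/s, about 85 mm/s at press_point.
- press_point (a point): Point on the arm's top face, on its middle line, 18 mm short of its front end; moves with the arm, which is 24 mm wide. It is 107 mm from the hinge along the arm and 20 mm above it square to the arm: 90 mm above the desk and 88 mm from the hinge (level) when up, 48 mm and 106 mm when down. Pressing here with 15 to 25 N once the arm is stopped by the booklet bites with the 8 to 35 N wanted; hold it 0.3 s.
- booklet_centre (a point): Centre of the booklet, a stiff card-covered block 86 mm wide (its x), 100 mm long (its y) and 8 mm thick, 0.12 kg, lying loose on the deck in front of the guide's mouth; its +y edge faces the stapler to within about 0.2 rad. The point is half-way up, 4 mm above the deck.
- tape_roll: Bystander: roll of tape lying on the desk to the right of the board, 93 mm across, 48 mm high; origin under its middle.
- jar: Bystander: small white jar with a black cap, 52 mm across, 70 mm high, on the far side of the board, by the guide; origin under its middle.
- glue_stick: Bystander: standing glue stick, 27 mm across, 92 mm high, off the hinge end of the board; origin under its middle.
- charger: Bystander: white charger, 70 x 46 x 28 mm, on the far side of the board beside the stapler; origin under its middle.
- mug: Bystander: mug, 92 x 127 mm, 95 mm high, on the right of the desk; origin under its middle.
- booklet: The same booklet; origin in the middle of its underside, axes as above.

How it is judged:
On the way, in this order (a step that is already met when the one before it is completed fails the run):
1. the booklet is home against the stop of the guide, with the arm still up (y of booklet_centre in the frame of stapler above -0.085 m and x of booklet_centre in the frame of stapler between -0.007 and 0.007 m and z of booklet_centre in the frame of stapler below 0.017 m and angle between the y axis of booklet_centre and the y axis of stapler, either way round below 0.08 rad and value of joint stapler_arm above 0.3 rad), for 0.2 s.
2. the arm is pressed firmly on the booklet (the jaw bears on it with more than 8 N) (y of booklet_centre in the frame of stapler above -0.085 m and x of booklet_centre in the frame of stapler between -0.007 and 0.007 m and z of booklet_centre in the frame of stapler below 0.017 m and angle between the y axis of booklet_centre and the y axis of stapler, either way round below 0.08 rad and contact force between stapler and booklet above 8 N), for 0.3 s.
3. the arm is up again (value of joint stapler_arm above 0.41 rad), for 0.2 s.
At the end, for the whole second after the job is handed in: The booklet lies flat and at rest in the guide, home within 5 mm of the stop, 7 mm of the middle line and 0.08 rad; the stapler's arm is fully up (above 0.41 rad) (y of booklet_centre in the frame of stapler above -0.085 m and x of booklet_centre in the frame of stapler between -0.007 and 0.007 m and z of booklet_centre in the frame of stapler below 0.017 m and angle between the y axis of booklet_centre and the y axis of stapler, either way round below 0.08 rad and value of joint stapler_arm above 0.41 rad and linear speed of booklet below 0.02 m/s); the robot touches nothing.
It fails at once if the arm snaps up (rises faster than 0.8 rad/s) (velocity of joint stapler_arm above 0.8 rad/s).
It fails at once if the booklet is crushed by the jaw (more than 35 N) (contact force between stapler and booklet above 35 N).
It fails at once if a bystander is moved by more than 20 mm (distance of any of tape_roll, jar, glue_stick, charger, mug from where it was at the start of the episode above 0.02 m).
It also fails if it takes over 66 s, if anything falls off the work surface, if the arm or the gripper's body presses on something with over 40 N, if the wrist force passes 120 N, or if a joint passes its speed limit or range.

## Working session

There is one attempt and no reset: what is moved stays moved. The work goes in short steps, Python scripts to look and compute and a shell command to move; the robot and the scene stay as the last step left them, time stands still between calls to the robot, and variables do not carry over. Pictures are saved under pics/ and viewed, and the job is handed in when it is done.

```bash
ls; mkdir -p pics; python3 - <<'E'
from workcell import bot,eyes,job
import cv2,numpy as np
o=bot.get_obs()
for k,v in o.items(): print(k,np.round(v,4))
for n in("scene","side","wrist"):
    c=eyes.camera(n); cv2.imwrite(f"pics/{n}0.png",c["color"][:,:,::-1])
    print(n,{k:np.round(v,4).tolist() for k,v in c.items() if k!="color"})
E
```

```text
pics
clock 0.0
joint_pos [-0.      0.2414  0.0037  1.3352 -0.      1.5708]
joint_vel [-0.0012  0.0013 -0.0007 -0.0003  0.0006  0.0008]
tau [ 6.00000e-04 -3.72316e+01  2.52407e+01  1.68000e-02  0.00000e+00
  0.00000e+00]
eef_pos [ 0.4993 -0.      0.1996]
tool_rot [ 7.071e-01  7.071e-01 -8.000e-04 -7.000e-04]
ft_force [ 0.5403  0.3606 -0.242 ]
ft_torque [0.0024 0.0151 0.0283]
grip_width 0.0853
scene {'K': [[497.6729, 0.0, 326.2841], [0.0, 497.6729, 241.1779], [0.0, 0.0, 1.0]], 'D': [0.0459, 0.0, 0.0, 0.0, 0.0], 'R': [[-0.7726, -0.6346, 0.0185], [-0.4584, 0.5374, -0.7078], [0.4392, -0.5554, -0.7061]], 't': [0.4031, 0.2976, 1.3895]}
side {'K': [[516.7109, 0.0, 321.2334], [0.0, 516.7109, 241.0338], [0.0, 0.0, 1.0]], 'D': [0.0234, 0.0, 0.0, 0.0, 0.0], 'R': [[-0.97, -0.2431, 0.0078], [-0.2128, 0.8327, -0.5112], [0.1178, -0.4975, -0.8594]], 't': [0.5107, 0.1389, 1.3252]}
wrist {'K': [[363.8902, 0.0, 323.2664], [0.0, 363.8902, 242.1113], [0.0, 0.0, 1.0]], 'D': [0.0115, 0.0, 0.0, 0.0, 0.0], 'T_tool_cam': [[0.0002, -0.9635, -0.2679, 0.069], [1.0, -0.0001, 0.001, 0.001], [-0.0009, -0.2679, 0.9635, -0.1739], [0.0, 0.0, 0.0, 1.0]]}
```

View pics/scene0.png

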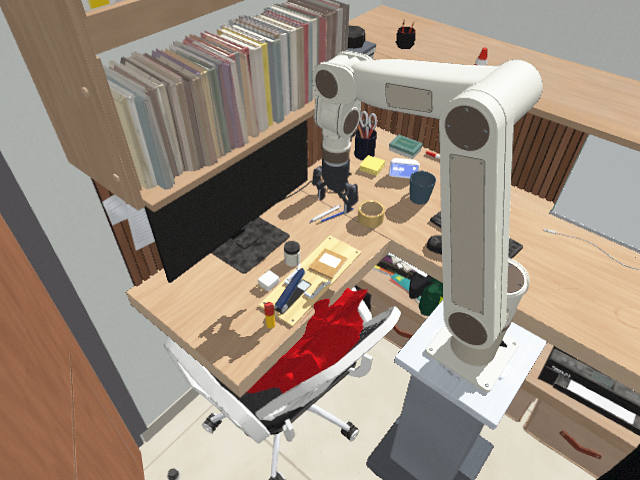

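View pics/side0.png

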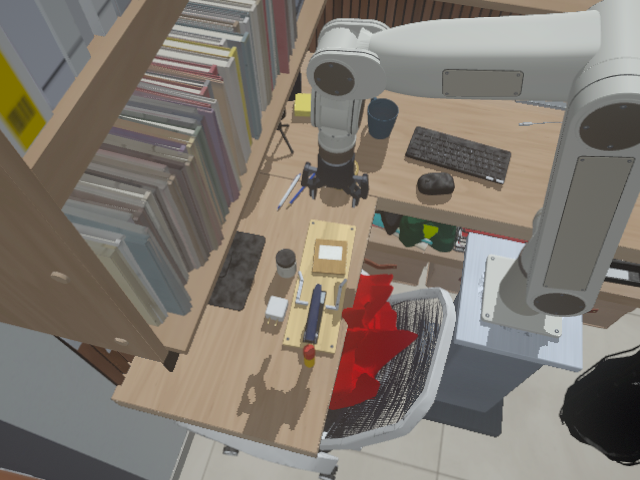

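View pics/wrist0.png

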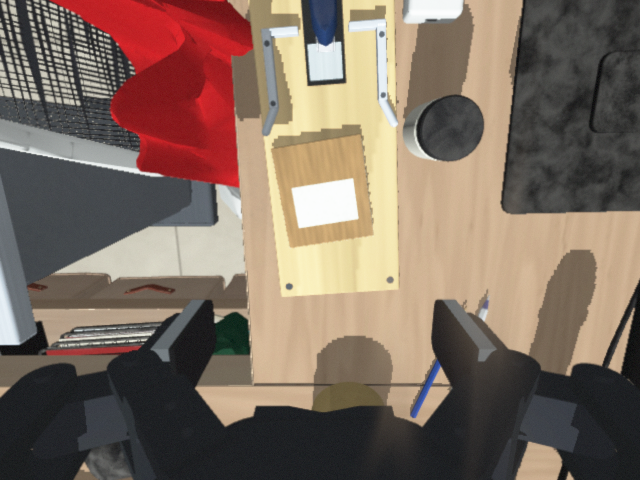

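The wrist view shows the board running up the image: the booklet is at about (323,190), the guide's side rails at x≈270 and x≈385 and the arm's nose at (322,20). I'll enlarge crops.

```bash
python3 - <<'E'
import cv2
w=cv2.imread("pics/wrist0.png"); s=cv2.imread("pics/side0.png")
cv2.imwrite("pics/w0c.png",cv2.resize(w[0:300,230:490],None,fx=2,fy=2,interpolation=cv2.INTER_CUBIC)[:600])
cv2.imwrite("pics/s0c.png",cv2.resize(s[210:380,240:400],None,fx=3.5,fy=3.5,interpolation=cv2.INTER_CUBIC)[:600])
E
```

```text
(no output)
```

View pics/w0c.png

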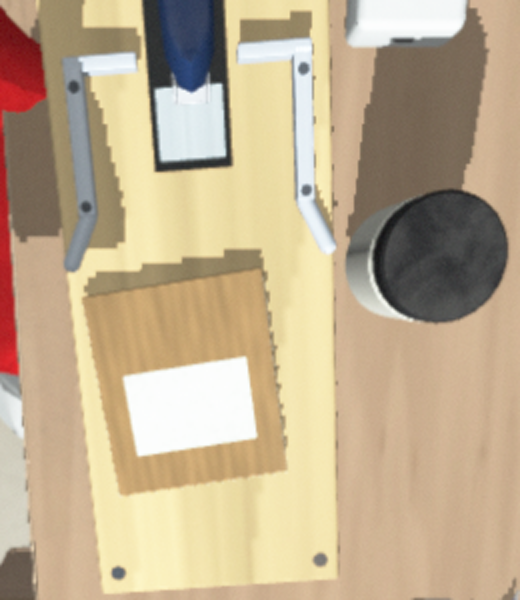

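View pics/s0c.png

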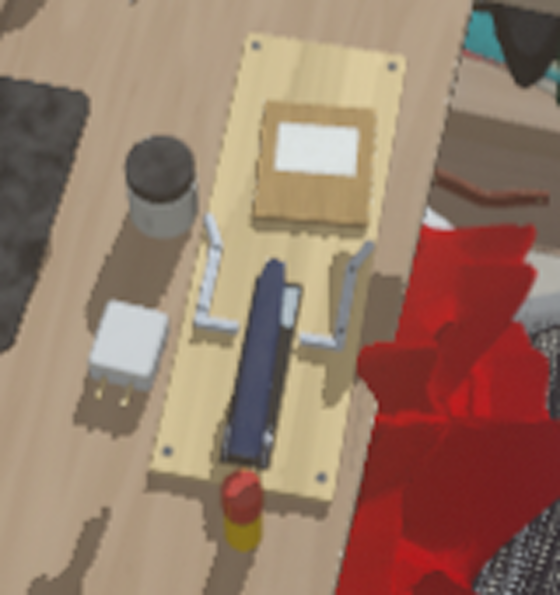

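```bash
cat > h.py <<'E'
import numpy as np,cv2
from scipy.spatial.transform import Rotation as Ro
from workcell import bot,eyes,job
def cam(n):
    o=bot.get_obs(); c=eyes.camera(n)
    if n=="wrist":
        Tt=np.eye(4);Tt[:3,:3]=Ro.from_quat(o["tool_rot"]).as_matrix();Tt[:3,3]=o["eef_pos"]
        T=Tt@c["T_tool_cam"]; c["R"]=T[:3,:3].T; c["t"]=-c["R"]@T[:3,3]
    return c
def at(c,px,z):
    u=cv2.undistortPoints(np.array([[px]],float),c["K"],c["D"])[0,0]
    d=c["R"].T@np.array([u[0],u[1],1]); p=-c["R"].T@c["t"]
    return p+d*(z-p[2])/d[2]
def proj(c,X):
    X=np.atleast_2d(np.asarray(X,float))
    return cv2.projectPoints(X,cv2.Rodrigues(c["R"])[0],c["t"],c["K"],c["D"])[0][:,0]
def save(c,name,x0=0,y0=0,x1=640,y1=480,f=1,pts=None):
    im=c["color"][:,:,::-1].copy()
    im=cv2.resize(im[y0:y1,x0:x1],None,fx=f,fy=f,interpolation=cv2.INTER_CUBIC)
    if pts is not None:
        for p in proj(c,pts): cv2.circle(im,(int(round((p[0]-x0)*f)),int(round((p[1]-y0)*f))),3,(0,0,255),1)
    cv2.imwrite("pics/"+name,im)
def stat():
    o=bot.get_obs()
    print("t",round(float(o["clock"]),2),"p",np.round(o["eef_pos"],4),"q",np.round(o["tool_rot"],4),"F",np.round(o["ft_force"],2),"w",round(float(o["grip_width"]),4),"j",np.round(o["joint_pos"],3))
    return o
E
python3 - <<'E'
from h import *
w=cam("wrist");s=cam("side");sc=cam("scene")
for n,p,z in [("boardL",(282,296.5),.01),("boardR",(398,289),.01),("bkFL",(273,148.5),.018),("bkFR",(360.5,134.5),.018),("bkNR",(373.5,234.5),.018),("bkNL",(290.5,247.5),.018),("stopL0",(270,37.5),.02),("stopL1",(298,35),.02),("stopR0",(349,31),.02),("stopR1",(380,29.5),.02),("kneeL",(276.5,103),.02),("kneeR",(379,95),.02)]:
    print(n,np.round(at(w,p,z)[:2],4))
print()
f=lambda x,y:(x/3.5+240,y/3.5+210)
for n,p,z in [("farL",(148,472),.01),("farR",(331,499),.01),("nearL",(248,36),.01),("nearR",(405,55),.01),("stopin1",(238,323),.02),("stopin2",(300,337),.02),("armtipL",(268,264),.09),("armtipR",(284,263),.09)]:
    print(n,np.round(at(s,f(*p),z)[:2],4))
E
```

```text
boardL [ 0.4559 -0.0932]
boardR [ 0.5809 -0.0844]
bkFL [0.453 0.062]
bkFR [0.5354 0.0747]
bkNR [ 0.5512 -0.0219]
bkNL [ 0.4672 -0.0356]
stopL0 [0.4542 0.1554]
stopL1 [0.4786 0.1573]
stopR0 [0.5228 0.1604]
stopR1 [0.5496 0.1615]
kneeL [0.458  0.1021]
kneeR [0.551  0.1089]

farL [0.5529 0.28  ]
farR [0.4267 0.2678]
nearL [ 0.5767 -0.0821]
nearR [ 0.453  -0.0954]
stopin1 [0.5202 0.1617]
stopin2 [0.4748 0.1613]
armtipL [0.5026 0.1442]
armtipR [0.4922 0.1408]
```

```bash
python3 -m crank '{"dr":[[0,0,-0.05],[0,0,-0.1],[0,0,-0.155],[0,0,-0.155],[0,0,-0.155]],"travel":[[-0.02,0.005,0.02],[-0.04,0.01,0.05],[-0.054,0.014,0.08],[-0.054,0.014,0.12],[-0.054,0.014,0.13]],"hand":[0.06,0.06,0.06,0.06,0.06]}'; python3 - <<'E'
from h import *
stat()
w=cam("wrist"); save(w,"w1.png"); s=cam("side"); save(s,"s1.png",240,160,440,360,3)
E
```

```text
clock: 0.92
eef_pos: [0.5116, -0.054, 0.068]
tool_rot: [0.65, 0.76, -0.002, -0.002]
ft_force: [-0.3, 0.5, 0.6]
grip_width: 0.06
t 0.93 p [ 0.5116 -0.054   0.068 ] q [ 0.6504  0.7596 -0.0016 -0.0024] F [-0.26  0.48  0.62] w 0.06 j [-0.105  0.37  -0.177  1.029  0.     1.311]
```

View pics/w1.png

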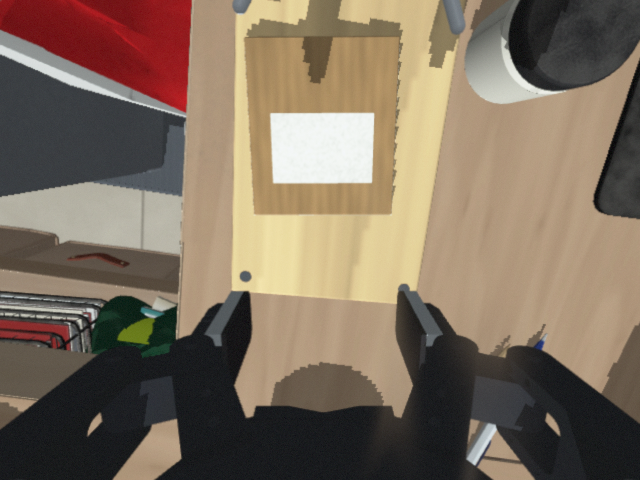

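View pics/s1.png

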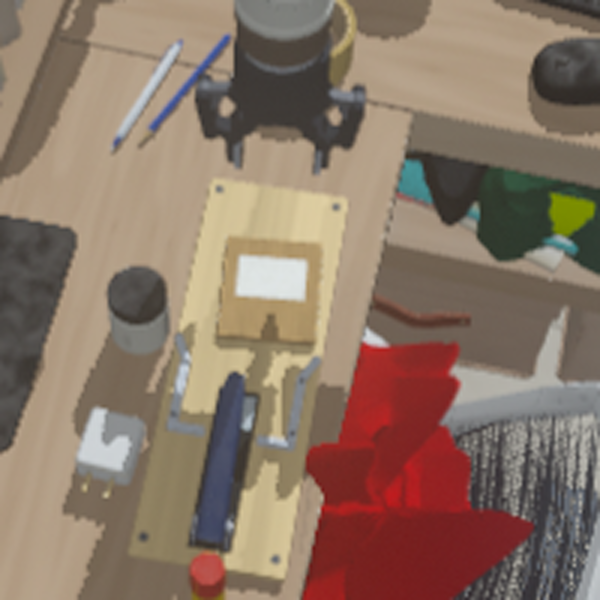

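```bash
python3 - <<'E'
from h import *
w=cam("wrist");s=cam("side");sc=cam("scene")
o=bot.get_obs();R=Ro.from_quat(o["tool_rot"]).as_matrix()
for p in [(255,214),(391,214),(246,37),(402,37)]:
    X=at(w,p,.018); print(np.round(X,4), "tool",np.round(R.T@(X-o["eef_pos"]),4))
print("tape",at(s,(353,172),.02),at(sc,(371,215),.024))
for h in(.0,): print(proj(w,[o["eef_pos"]]))
E
```

```text
[ 0.4681 -0.0361  0.018 ] tool [ 0.025  -0.0441  0.054 ]
[ 0.5527 -0.0228  0.018 ] tool [0.0251 0.0415 0.0543]
[0.4528 0.0624 0.018 ] tool [ 0.1247 -0.044   0.054 ]
[0.5383 0.0758 0.018 ] tool [0.1247 0.0425 0.0542]
tape [ 0.49871626 -0.26767448  0.02      ] [ 0.52260365 -0.24646294  0.024     ]
[[325.07798154 283.46266334]]
```

```bash
python3 -m crank '{"dr":[[0,0,0],[0,0,0],[0,0,0],[0,0,0]],"travel":[[0,0,0.015],[0,0,0.03],[0,0,0.046],[0,0,0.048]],"hand":[0.06,0.06,0.06,0.06]}'; for i in 1; do python3 -m crank '{"dr":[[0,0,0],[0,0,0]],"travel":[[0,0,0.001],[0,0,0.002]],"hand":[0.06,0.06]}'; done;  python3 - <<'E'
from h import *
stat()
w=cam("wrist"); save(w,"w2.png"); s=cam("side"); save(s,"s2.png",240,160,440,360,3)
E
```

```text
clock: 1.68
eef_pos: [0.5122, -0.0538, 0.0206]
tool_rot: [0.65, 0.76, -0.001, -0.002]
ft_force: [0.0, 0.2, -0.3]
grip_width: 0.0603
clock: 1.92
eef_pos: [0.5145, -0.0541, 0.0209]
tool_rot: [0.65, 0.76, 0.0, 0.0]
ft_force: [0.1, 0.6, -0.1]
grip_width: 0.06
t 1.93 p [ 0.5145 -0.0541  0.0209] q [6.503e-01 7.597e-01 3.000e-04 4.000e-04] F [ 0.13  0.58 -0.05] w 0.06 j [-0.105  0.424 -0.236  0.909  0.     1.311]
```

View pics/w2.png

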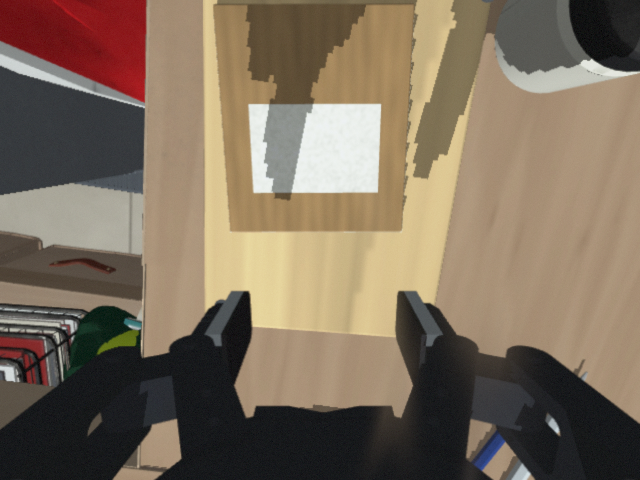

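View pics/s2.png

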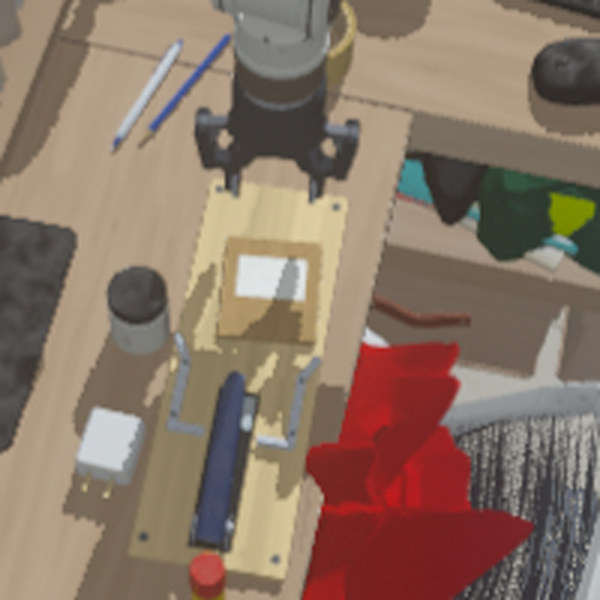

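```bash
python3 -m crank '{"dr":[[0,0,0],[0,0,0],[0,0,0]],"travel":[[0,0,0.0015],[0,0,0.003],[0,0,0.003]],"hand":[0.06,0.06,0.06]}';  python3 -m crank '{"dr":[[0,0,0],[0,0,0],[0,0,0]],"travel":[[0,0,0.0015],[0,0,0.003],[0,0,0.003]],"hand":[0.06,0.06,0.06]}'
```

```text
clock: 2.4
eef_pos: [0.5139, -0.054, 0.0174]
tool_rot: [0.65, 0.76, -0.0, -0.0]
ft_force: [0.1, 0.1, -0.2]
grip_width: 0.06
clock: 2.78
eef_pos: [0.5138, -0.054, 0.0143]
tool_rot: [0.65, 0.76, -0.0, -0.0]
ft_force: [0.2, -0.4, 0.2]
grip_width: 0.0599
```

```bash
python3 -m crank '{"dr":[[0,0,0],[0,0,0],[0,0,0]],"travel":[[0,0,0.0015],[0,0,0.003],[0,0,0.003]],"hand":[0.06,0.06,0.06]}';  python3 -m crank '{"dr":[[0,0,0],[0,0,0],[0,0,0]],"travel":[[0,0,0.001],[0,0,0.0015],[0,0,0.0015]],"hand":[0.06,0.06,0.06]}'
```

```text
clock: 3.15
eef_pos: [0.5138, -0.054, 0.0113]
tool_rot: [0.65, 0.76, -0.0, -0.0]
ft_force: [-0.9, -0.5, -0.7]
grip_width: 0.0602
clock: 3.52
eef_pos: [0.514, -0.054, 0.01]
tool_rot: [0.65, 0.76, -0.0, -0.0]
ft_force: [0.1, 0.5, -0.8]
grip_width: 0.0606
```

```bash
python3 -m crank '{"dr":[[0,0,0],[0,0,0],[0,0,0]],"travel":[[0,0,0.001],[0,0,0.0015],[0,0,0.0015]],"hand":[0.06,0.06,0.06]}'
```

```text
clock: 3.9
eef_pos: [0.5139, -0.054, 0.0084]
tool_rot: [0.65, 0.76, -0.0, -0.0]
ft_force: [-0.1, -1.0, -0.7]
grip_width: 0.0599
```

```bash
python3 -m crank '{"dr":[[0,0,0],[0,0,0],[0,0,0]],"travel":[[0,0,0.001],[0,0,0.002],[0,0,0.002]],"hand":[0.06,0.06,0.06]}'; python3 - <<'E'
from h import *
stat()
s=cam("side"); save(s,"s3.png",290,190,370,250,9.9)
E
```

```text
clock: 4.28
eef_pos: [0.5139, -0.054, 0.0064]
tool_rot: [0.65, 0.76, -0.0, -0.0]
ft_force: [0.0, -0.9, -0.3]
grip_width: 0.06
t 4.28 p [ 0.5139 -0.054   0.0064] q [ 6.502e-01  7.597e-01 -1.000e-04 -1.000e-04] F [ 0.03 -0.94 -0.3 ] w 0.06 j [-0.105  0.442 -0.253  0.876 -0.     1.311]
```

View pics/s3.png

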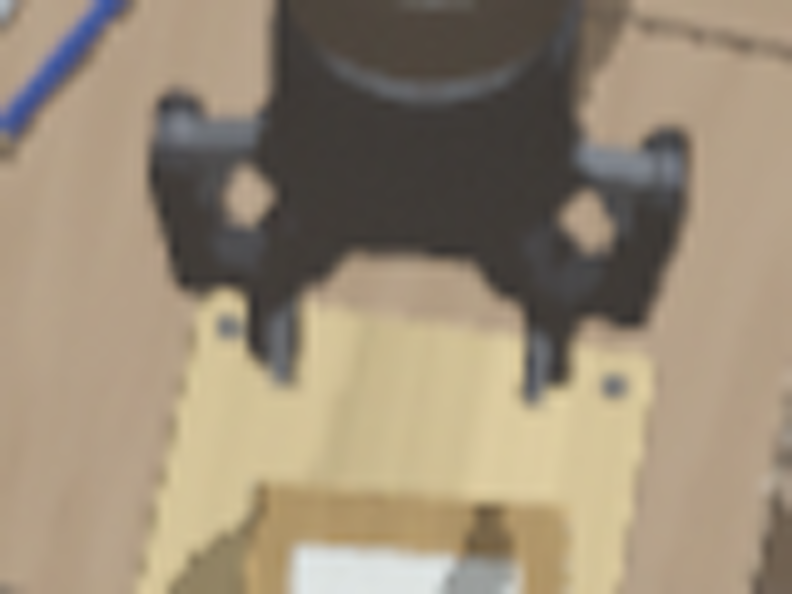

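```bash
python3 -m crank '{"dr":[[0,0,0],[0,0,0],[0,0,0.004],[0,0,0.010],[0,0,0.0155],[0,0,0.021],[0,0,0.027],[0,0,0.033],[0,0,0.039],[0,0,0.0445]],"travel":[[0.007,0,0],[0.013,0,0],[0.018,0.0006,0],[0.024,0.0015,0],[0.030,0.0023,0],[0.036,0.0032,0],[0.042,0.0041,0],[0.048,0.005,0],[0.054,0.0058,0],[0.060,0.0067,0]],"hand":[0.06,0.06,0.06,0.06,0.06,0.06,0.06,0.06,0.06,0.06]}'; python3 - <<'E'
from h import *
stat()
w=cam("wrist"); save(w,"w4.png"); s=cam("side"); save(s,"s4.png",260,190,380,310,5)
E
```

```text
clock: 5.58
eef_pos: [0.5113, 0.0067, 0.0065]
tool_rot: [0.667, 0.745, -0.0, -0.0]
ft_force: [-0.4, -0.3, -1.0]
grip_width: 0.0602
t 5.58 p [0.5113 0.0067 0.0065] q [ 0.6671  0.7449 -0.     -0.    ] F [-0.39 -0.33 -0.97] w 0.0602 j [ 0.013  0.433 -0.268  0.87  -0.     1.474]
```

View pics/w4.png

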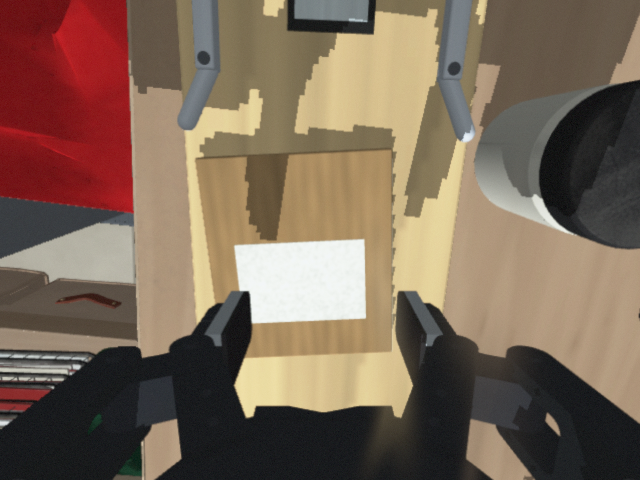

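View pics/s4.png

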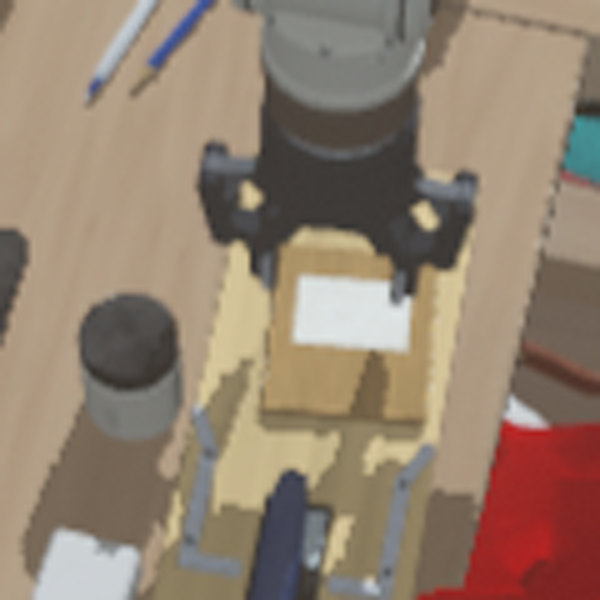

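The fingers passed over the booklet: in the wrist view its rear edge, (245,358) to (392,352), is behind them. At this opening the tips sit higher than I estimated. I'll measure and go back.

```bash
python3 - <<'E'
from h import *
w=cam("wrist");s=cam("side")
o=bot.get_obs();R=Ro.from_quat(o["tool_rot"]).as_matrix()
for p in [(244,358),(392,352),(197,158),(391,149)]:
    X=at(w,p,.018); print(np.round(X,4), "tool",np.round(R.T@(X-o["eef_pos"]),4))
# knees, stop of guide
for p in [(291,30),(375,33)]: print(at(w,p,.012))
E
```

```text
[ 0.4768 -0.0344  0.018 ] tool [-0.0367 -0.0388 -0.0115]
[ 0.5509 -0.0227  0.018 ] tool [-0.0333  0.0361 -0.0115]
[0.4513 0.0623 0.018 ] tool [ 0.0621 -0.0535 -0.0115]
[0.5344 0.0754 0.018 ] tool [ 0.066   0.0305 -0.0115]
[0.48689837 0.11762615 0.012     ]
[0.5214407 0.1203844 0.012    ]
```

```bash
python3 -m crank '{"dr":[[0,0,0],[0,0,0],[0,0,-0.02],[0,0,-0.0445],[0,0,-0.0445],[0,0,-0.0445],[0,0,-0.0445],[0,0,-0.0445]],"travel":[[0,0,-0.01],[0,0,-0.02],[-0.025,-0.002,-0.02],[-0.05,-0.004,-0.02],[-0.062,-0.0041,-0.02],[-0.062,-0.0041,-0.01],[-0.062,-0.0041,-0.003],[-0.062,-0.0041,-0.002]],"hand":[0.06,0.055,0.05,0.045,0.045,0.045,0.045,0.045]}';python3 -m crank '{"dr":[[0,0,0],[0,0,0],[0,0,0]],"travel":[[0,0,0.001],[0,0,0.002],[0,0,0.002]],"hand":[0.045,0.045,0.045]}'
```

```text
clock: 6.78
eef_pos: [0.5131, -0.0549, 0.0074]
tool_rot: [0.65, 0.76, -0.001, -0.001]
ft_force: [0.2, 0.6, 0.2]
grip_width: 0.045
clock: 7.15
eef_pos: [0.5142, -0.0556, 0.0066]
tool_rot: [0.65, 0.76, 0.0, 0.0]
ft_force: [0.2, 0.3, -0.5]
grip_width: 0.0449
```

```bash
python3 -m crank '{"dr":[[0,0,0],[0,0,0],[0,0,0]],"travel":[[0,0,0.001],[0,0,0.002],[0,0,0.002]],"hand":[0.045,0.045,0.045]}'
```

```text
clock: 7.52
eef_pos: [0.5141, -0.0558, 0.0044]
tool_rot: [0.65, 0.76, -0.0, -0.0]
ft_force: [-0.4, 0.2, -0.1]
grip_width: 0.045
```

```bash
python3 -m crank '{"dr":[[0,0,0],[0,0,0],[0,0,0]],"travel":[[0,0,0.001],[0,0,0.002],[0,0,0.002]],"hand":[0.045,0.045,0.045]}'
```

```text
clock: 7.9
eef_pos: [0.514, -0.0557, 0.0024]
tool_rot: [0.65, 0.76, -0.0, -0.0]
ft_force: [0.7, 0.1, 0.4]
grip_width: 0.0449
```

```bash
python3 -m crank '{"dr":[[0,0,0],[0,0,0],[0,0,0]],"travel":[[0,0,0.0005],[0,0,0.0015],[0,0,0.0015]],"hand":[0.045,0.045,0.045]}'
```

```text
clock: 8.28
eef_pos: [0.514, -0.0557, 0.0009]
tool_rot: [0.65, 0.76, -0.0, -0.0]
ft_force: [0.2, 0.4, -0.4]
grip_width: 0.0448
```

```bash
python3 -m crank '{"dr":[[0,0,0],[0,0,0],[0,0,0]],"travel":[[0,0,0.0005],[0,0,0.0015],[0,0,0.0015]],"hand":[0.045,0.045,0.045]}'; python3 - <<'E'
from h import *
stat()
w=cam("wrist"); save(w,"w5.png"); s=cam("side"); save(s,"s5.png",290,180,370,240,9.9)
E
```

```text
clock: 8.65
eef_pos: [0.514, -0.0557, -0.0006]
tool_rot: [0.65, 0.76, -0.0, -0.0]
ft_force: [0.4, 0.4, 0.2]
grip_width: 0.0451
t 8.65 p [ 0.514  -0.0557 -0.0006] q [ 6.502e-01  7.597e-01 -0.000e+00 -1.000e-04] F [0.35 0.43 0.19] w 0.0451 j [-0.108  0.452 -0.259  0.86   0.     1.308]
```

View pics/w5.png

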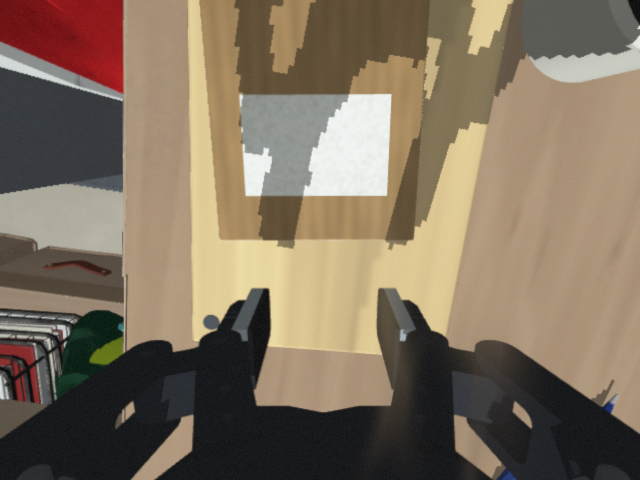

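View pics/s5.png

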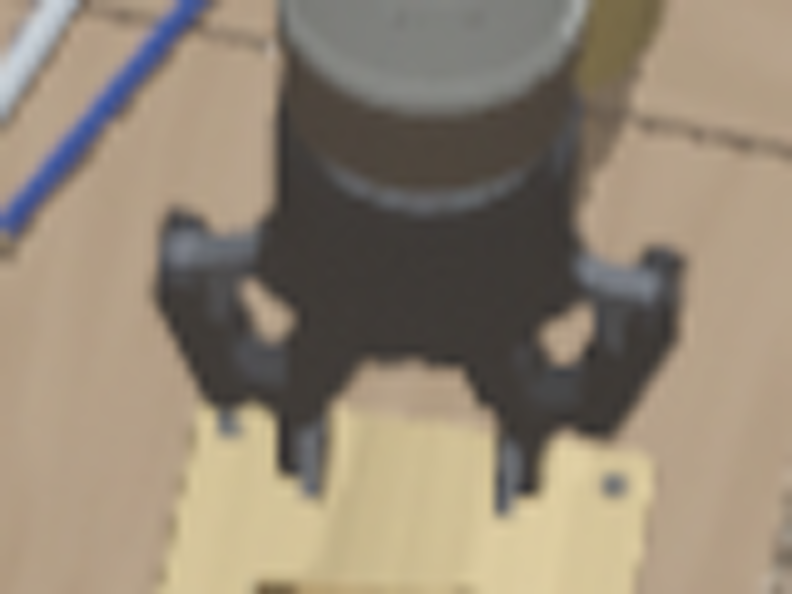

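```bash
python3 - <<'E'
from h import *
w=cam("wrist");o=bot.get_obs();R=Ro.from_quat(o["tool_rot"]).as_matrix()
for z in(0,-.01,-.02,-.03,-.04):
  for x in (.011,-.011): print(z,x,np.round(proj(w,[o["eef_pos"]+R@np.array([x,y,z]) for y in(-.0225,.0225)])).tolist())
save(w,"w5c.png",200,250,450,420,3.2)
E
```

```text
0 0.011 [[276.0, 260.0], [365.0, 260.0]]
0 -0.011 [[277.0, 301.0], [364.0, 301.0]]
-0.01 0.011 [[273.0, 267.0], [368.0, 267.0]]
-0.01 -0.011 [[275.0, 309.0], [366.0, 309.0]]
-0.02 0.011 [[270.0, 274.0], [370.0, 274.0]]
-0.02 -0.011 [[272.0, 319.0], [369.0, 319.0]]
-0.03 0.011 [[267.0, 283.0], [373.0, 283.0]]
-0.03 -0.011 [[269.0, 330.0], [372.0, 330.0]]
-0.04 0.011 [[263.0, 292.0], [377.0, 292.0]]
-0.04 -0.011 [[266.0, 342.0], [375.0, 342.0]]
```

View pics/w5c.png

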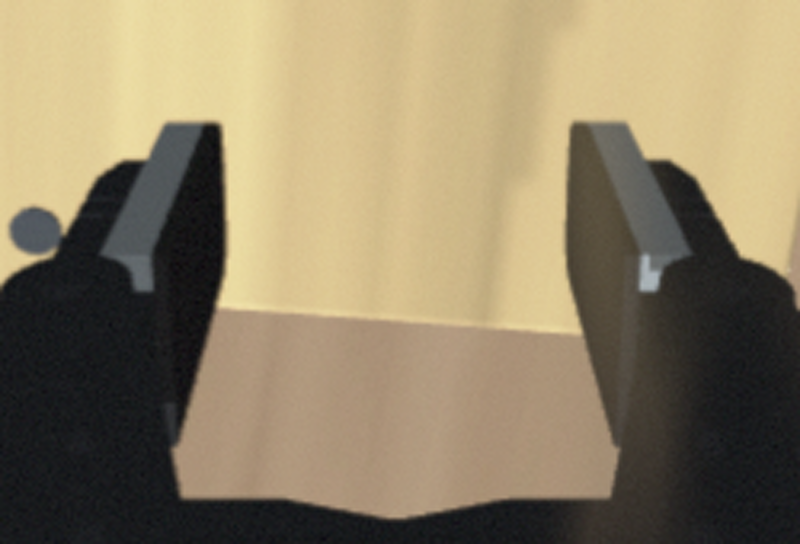

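```bash
python3 - <<'E'
from h import *
s=cam("side");o=bot.get_obs();R=Ro.from_quat(o["tool_rot"]).as_matrix()
for z in(0,-.01,-.02,-.03,-.04):
  print(z,[np.round((np.array(p)-[290,180])*9.9).tolist() for p in proj(s,[o["eef_pos"]+R@np.array([.011,y,z]) for y in(-.0225,.0225)])])
E
```

```text
0 [[480.0, 585.0], [317.0, 571.0]]
-0.01 [[481.0, 566.0], [317.0, 552.0]]
-0.02 [[482.0, 547.0], [318.0, 533.0]]
-0.03 [[484.0, 527.0], [318.0, 514.0]]
-0.04 [[485.0, 508.0], [318.0, 494.0]]
```

The wrist and side views agree that the finger tips are 33–39 mm behind the TCP at this opening, which is more than I assumed. I'll check with the fingers shut.

```bash
python3 -m crank '{"dr":[[0,0,0],[0,0,0],[0,0,0],[0,0,0],[0,0,0],[0,0,0]],"travel":[[0,0,-0.015],[0,0,-0.03],[0,0,-0.04],[0,0,-0.04],[0,0,-0.04],[0,0,-0.04]],"hand":[0.045,0.02,0,0,0,0]}'; python3 - <<'E'
from h import *
o=stat()
w=cam("wrist"); save(w,"w6.png",200,230,450,420,3.2); s=cam("side"); save(s,"s6.png",290,180,370,240,9.9)
R=Ro.from_quat(o["tool_rot"]).as_matrix()
for z in(0,-.01,-.02,-.03,-.04):
  print(z,np.round((proj(s,[o["eef_pos"]+R@np.array([.011,0,z])])[0]-[290,180])*9.9),np.round((proj(w,[o["eef_pos"]+R@np.array([x,0,z]) for x in(.011,-.011)])-[200,230])*3.2).tolist())
E
```

```text
clock: 9.6
eef_pos: [0.5136, -0.0557, 0.039]
tool_rot: [0.65, 0.76, -0.0, -0.0]
ft_force: [-0.7, 0.5, 0.7]
grip_width: -0.0001
t 9.6 p [ 0.5136 -0.0557  0.039 ] q [ 6.502e-01  7.597e-01 -4.000e-04 -5.000e-04] F [-0.73  0.5   0.67] w -0.0001 j [-0.108  0.403 -0.214  0.955 -0.     1.308]
0 [404. 503.] [[386.0, 97.0], [386.0, 226.0]]
-0.01 [405. 483.] [[385.0, 118.0], [386.0, 253.0]]
-0.02 [405. 463.] [[385.0, 142.0], [385.0, 284.0]]
-0.03 [406. 443.] [[384.0, 169.0], [385.0, 318.0]]
-0.04 [407. 422.] [[384.0, 199.0], [384.0, 357.0]]
```

View pics/w6.png

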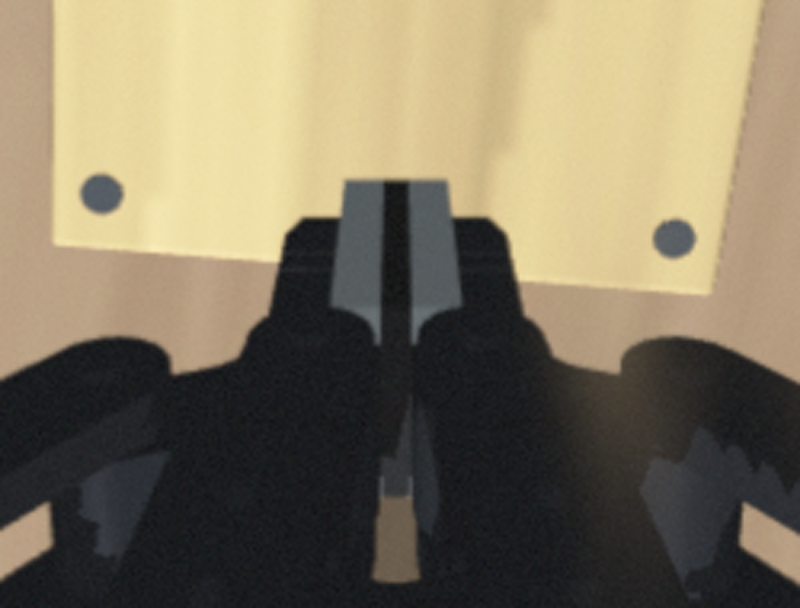

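View pics/s6.png

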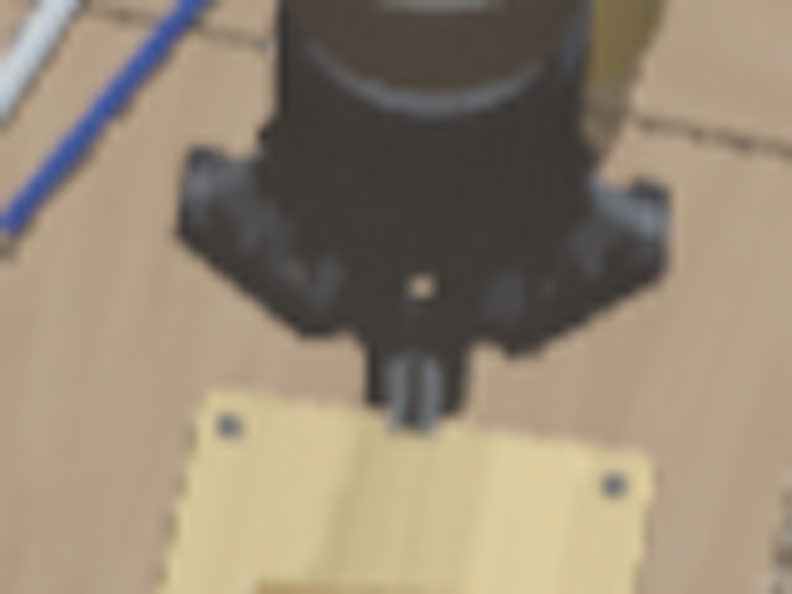

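```bash
python3 - <<'E'
import cv2
im=cv2.imread("pics/wrist0.png")
from h import *
c=eyes.camera("wrist")
Tt=np.eye(4);Tt[:3,:3]=Ro.from_quat([.7071,.7071,-.0008,-.0007]).as_matrix();Tt[:3,3]=[.4993,0,.1996]
T=Tt@c["T_tool_cam"]; c["R"]=T[:3,:3].T; c["t"]=-c["R"]@T[:3,3]
for p in[(417,128),(483,128),(450,96),(450,160)]: print("jar cap",at(c,p,.07))
for p in[(404,128),(425,158)]: print("jar base",at(c,p,.0))
E
python3 -m crank '{"dr":[[0,0,0],[0,0,0],[0,0,0],[0,0,0],[0,0,0],[0,0,0],[0,0,0]],"travel":[[0,0,0.01],[0,0,0.02],[0,0,0.03],[0,0,0.04],[0,0,0.05],[0,0,0.055],[0,0,0.055]],"hand":[0.045,0.045,0.045,0.045,0.045,0.045,0.045]}'
```

```text
jar cap [0.57499821 0.07854639 0.07      ]
jar cap [0.62724847 0.07843087 0.07      ]
jar cap [0.59887424 0.10214962 0.07      ]
jar cap [0.60351911 0.05371324 0.07      ]
jar base [0.57941475 0.08079943 0.        ]
jar base [0.60211143 0.0522018  0.        ]
clock: 10.62
eef_pos: [0.5138, -0.0557, -0.016]
tool_rot: [0.65, 0.76, -0.0, -0.0]
ft_force: [0.2, 0.8, -0.3]
grip_width: 0.0448
```

```bash
python3 -m crank '{"dr":[[0,0,0],[0,0,0],[0,0,0],[0,0,0]],"travel":[[0,-0.006,0.001],[0,-0.012,0.003],[0,-0.012,0.005],[0,-0.012,0.005]],"hand":[0.045,0.045,0.045,0.045]}'; python3 -m crank '{"dr":[[0,0,0],[0,0,0],[0,0,0]],"travel":[[0,0,0.001],[0,0,0.002],[0,0,0.002]],"hand":[0.045,0.045,0.045]}'
```

```text
clock: 11.12
eef_pos: [0.5022, -0.0576, -0.0205]
tool_rot: [0.65, 0.76, 0.0, 0.0]
ft_force: [-0.7, -1.0, -0.6]
grip_width: 0.0449
clock: 11.5
eef_pos: [0.5023, -0.0576, -0.0226]
tool_rot: [0.65, 0.76, -0.0, -0.0]
ft_force: [0.7, 0.0, 0.2]
grip_width: 0.0451
```

```bash
python3 -m crank '{"dr":[[0,0,0],[0,0,0],[0,0,0]],"travel":[[0,0,0.0005],[0,0,0.001],[0,0,0.001]],"hand":[0.045,0.045,0.045]}'; python3 - <<'E'
from h import *
o=stat()
w=cam("wrist"); save(w,"w7.png"); s=cam("side"); save(s,"s7.png",290,180,370,240,9.9)
E
```

```text
clock: 11.88
eef_pos: [0.5023, -0.0576, -0.023]
tool_rot: [0.65, 0.76, 0.0, 0.0]
ft_force: [-0.5, 0.9, 5.6]
grip_width: 0.045
t 11.88 p [ 0.5023 -0.0576 -0.023 ] q [6.502e-01 7.597e-01 1.000e-04 1.000e-04] F [-0.46  0.9   5.63] w 0.045 j [-0.114  0.465 -0.313  0.793  0.     1.302]
```

View pics/w7.png

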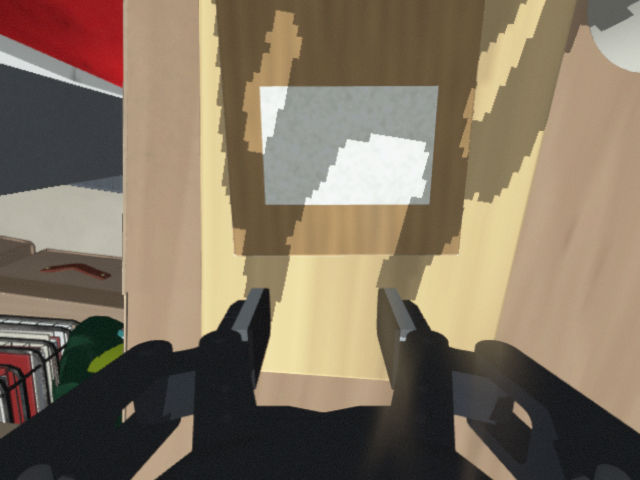

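View pics/s7.png

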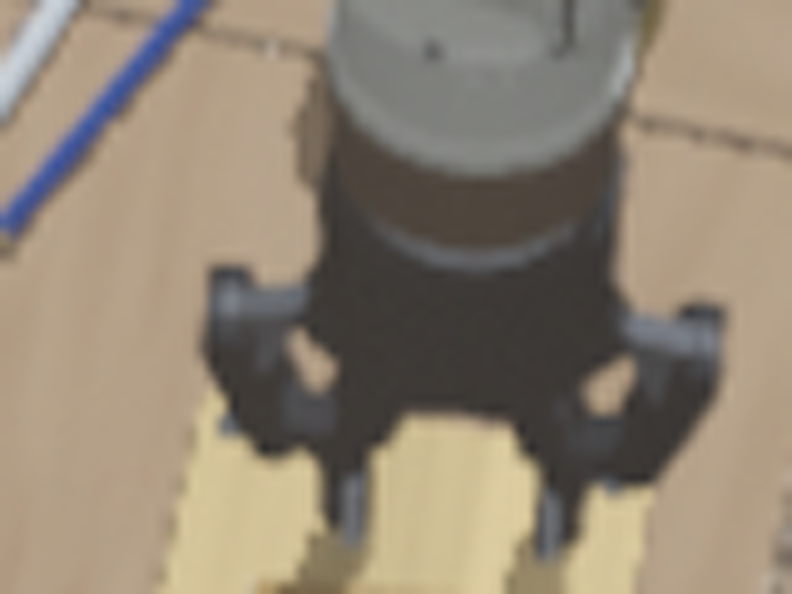

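```bash
python3 -m crank '{"dr":[[0,0,0],[0,0,0],[0,0,0],[0,0,0.004],[0,0,0.009],[0,0,0.014],[0,0,0.019],[0,0,0.024]],"travel":[[0,0,-0.002],[0.007,0,-0.002],[0.0145,0,-0.002],[0.020,0.0005,-0.002],[0.025,0.001,-0.002],[0.030,0.0015,-0.002],[0.035,0.002,-0.002],[0.040,0.0026,-0.002]],"hand":[0.045,0.045,0.045,0.045,0.045,0.045,0.045,0.045]}'; python3 - <<'E'
from h import *
o=stat()
w=cam("wrist"); save(w,"w8.png"); s=cam("side"); save(s,"s8.png",260,190,380,310,5)
E
```

```text
clock: 12.98
eef_pos: [0.5004, -0.0187, -0.021]
tool_rot: [0.66, 0.751, 0.0, 0.002]
ft_force: [4.7, -5.8, 0.0]
grip_width: 0.0448
t 12.97 p [ 0.5004 -0.0187 -0.021 ] q [0.6598 0.7514 0.     0.0021] F [ 4.68 -5.79  0.  ] w 0.0448 j [-0.036  0.452 -0.328  0.787 -0.003  1.406]
```

View pics/w8.png

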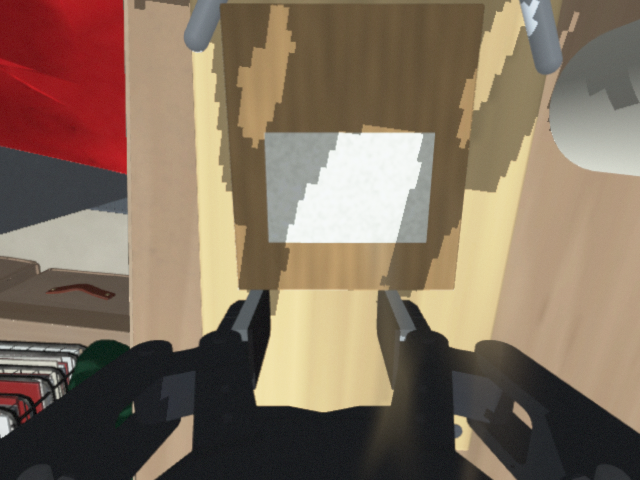

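View pics/s8.png

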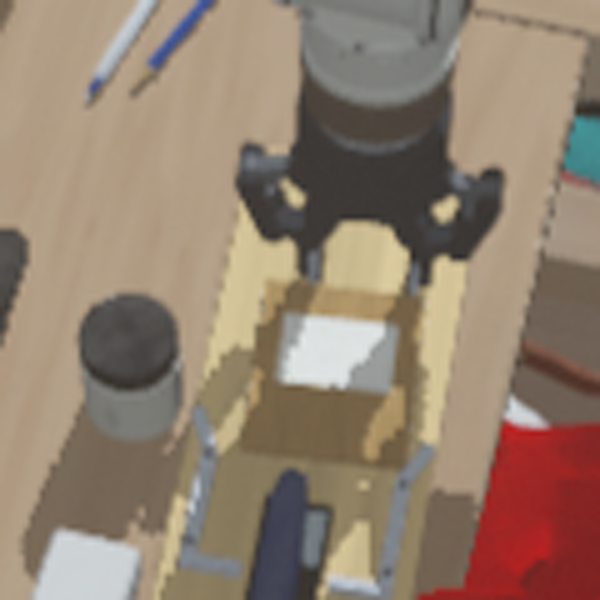

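```bash
cat >> h.py <<'E'
SO=np.array([.498,.190]);SY=.07
def tostap(X):
    d=np.asarray(X)[:2]-SO; c,s=np.cos(SY),np.sin(SY)
    return np.array([c*d[0]+s*d[1],-s*d[0]+c*d[1]])
E
python3 - <<'E'
from h import *
w=cam("wrist");o=stat();R=Ro.from_quat(o["tool_rot"]).as_matrix()
P=[at(w,p,.018) for p in [(240,289),(455,289),(222,4),(483,5)]]
for X in P: print(np.round(X,4),"st",np.round(tostap(X),4),"tool",np.round(R.T@(X-o["eef_pos"]),4))
d=P[1]-P[0];print("yaw",np.arctan2(d[1],d[0]),"c",tostap(np.mean(P,0)))
for p in[(198,45),(548,70)]: print("flare tip",tostap(at(w,p,.02)))
print("jar",at(w,(553,110),.035))
E
```

```text
t 13.12 p [ 0.4995 -0.0178 -0.0212] q [6.594e-01 7.518e-01 3.000e-04 7.000e-04] F [ 1.66 -2.36  0.04] w 0.0448 j [-0.035  0.452 -0.329  0.788 -0.     1.405]
[ 0.4667 -0.01    0.018 ] st [-0.0452 -0.1973] tool [ 0.012  -0.0314 -0.0392]
[0.5517 0.0011 0.018 ] st [ 0.0403 -0.1922] tool [ 0.0119  0.0542 -0.0391]
[0.4542 0.0885 0.018 ] st [-0.0508 -0.0982] tool [ 0.1113 -0.031  -0.0393]
[0.5379 0.0993 0.018 ] st [ 0.0335 -0.0933] tool [ 0.111   0.0534 -0.0392]
yaw 0.1297504749344528 c [-0.00556091 -0.14524355]
flare tip [-0.0583432  -0.11100564]
flare tip [ 0.05778944 -0.11149255]
jar [0.56017927 0.06862438 0.035     ]
```

```bash
python3 -m crank '{"dr":[[0,0,0.006],[0,0,0.012],[0,0,0.018],[0,0,0.024],[0,0,0.03],[0,0,0.036],[0,0,0.042],[0,0,0.048],[0,0,0.052],[0,0,0.055]],"travel":[[0.005,0.0005,0],[0.010,0.001,0],[0.015,0.0015,0],[0.020,0.002,0],[0.025,0.0025,0],[0.030,0.003,0],[0.035,0.0035,0],[0.040,0.004,0],[0.045,0.0045,0],[0.049,0.005,0]],"hand":[0.045,0.045,0.045,0.045,0.045,0.045,0.045,0.045,0.045,0.045]}'; python3 - <<'E'
from h import *
o=stat()
w=cam("wrist"); save(w,"w9.png"); s=cam("side"); save(s,"s9.png",260,190,380,310,5)
E
```

```text
clock: 14.38
eef_pos: [0.4969, 0.032, -0.0216]
tool_rot: [0.68, 0.733, -0.0, -0.0]
ft_force: [-0.1, -0.1, -0.0]
grip_width: 0.0448
t 14.38 p [ 0.4969  0.032  -0.0216] q [ 6.797e-01  7.335e-01 -1.000e-04 -3.000e-04] F [-0.08 -0.08 -0.04] w 0.0448 j [ 0.064  0.451 -0.332  0.788  0.     1.559]
```

View pics/w9.png

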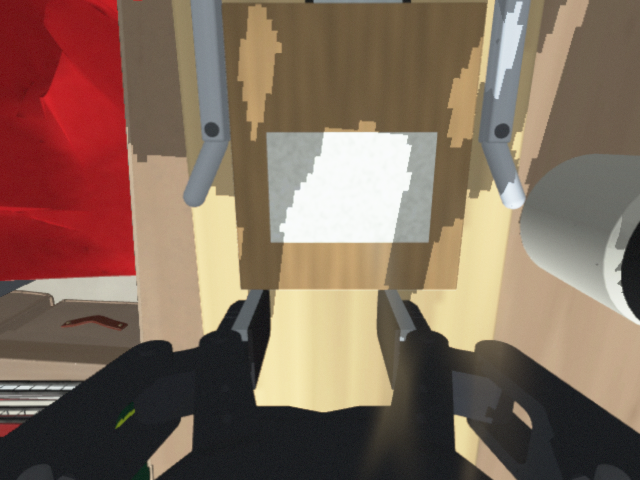

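View pics/s9.png

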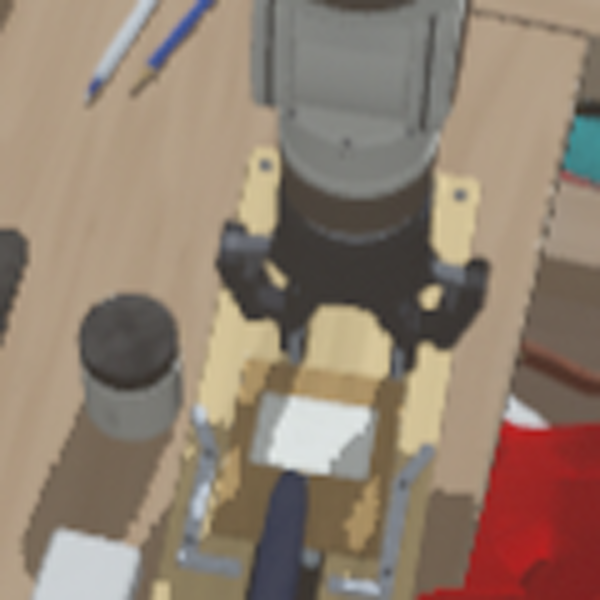

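```bash
python3 -m crank '{"dr":[[0,0,0.002],[0,0,0.004],[0,0,0.006],[0,0,0.006],[0,0,0.006],[0,0,0.006]],"travel":[[0.003,0,0],[0.006,0,0],[0.009,0,0],[0.012,0,0],[0.014,0,0],[0.014,0,0]],"hand":[0.045,0.045,0.045,0.045,0.045,0.045]}'; python3 - <<'E'
from h import *
w=cam("wrist");o=stat(); save(w,"w10.png"); s=cam("side"); save(s,"s10.png",260,190,380,310,5)
E
```

```text
clock: 15.22
eef_pos: [0.4962, 0.0458, -0.0215]
tool_rot: [0.682, 0.732, 0.0, -0.0]
ft_force: [-0.8, 0.2, 0.5]
grip_width: 0.0448
t 15.28 p [ 0.4962  0.0457 -0.0215] q [ 6.818e-01  7.315e-01  1.000e-04 -0.000e+00] F [ 0.38  0.14 -0.83] w 0.0452 j [ 0.092  0.451 -0.332  0.788  0.     1.592]
```

View pics/w10.png

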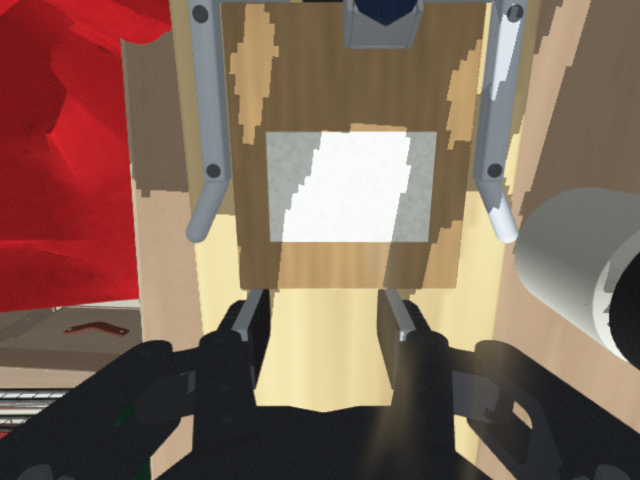

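View pics/s10.png

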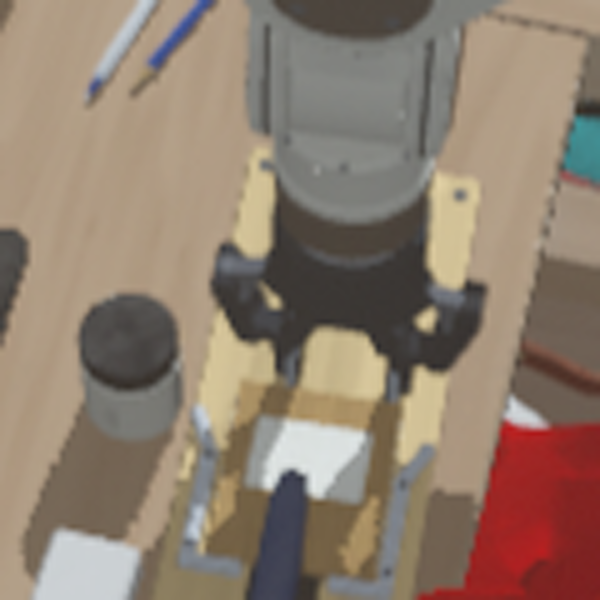

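```bash
python3 -m crank '{"dr":[[0,0,0],[0,0,0],[0,0,0]],"travel":[[0.001,0,0],[0.002,0,0],[0.002,0,0]],"hand":[0.045,0.045,0.045]}'; 
```

```text
clock: 15.7
eef_pos: [0.4961, 0.0475, -0.0215]
tool_rot: [0.682, 0.731, 0.0, 0.0]
ft_force: [-0.2, -0.4, -0.0]
grip_width: 0.0452
```

```bash
python3 -m crank '{"dr":[[0,0,0],[0,0,0],[0,0,0]],"travel":[[0.0005,0,0],[0.001,0,0],[0.001,0,0]],"hand":[0.045,0.045,0.045]}'; 
```

```text
clock: 16.08
eef_pos: [0.4961, 0.0476, -0.0214]
tool_rot: [0.682, 0.731, -0.001, 0.001]
ft_force: [1.0, -5.8, 1.3]
grip_width: 0.045
```

```bash
python3 -m crank '{"dr":[[0,0,0],[0,0,0],[0,0,0]],"travel":[[0.0005,0,0],[0.001,0,0],[0.001,0,0]],"hand":[0.045,0.045,0.045]}'; 
```

```text
clock: 16.45
eef_pos: [0.4961, 0.0476, -0.0214]
tool_rot: [0.682, 0.731, -0.001, 0.001]
ft_force: [1.4, -7.4, 1.2]
grip_width: 0.0449
```

```bash
python3 -m crank '{"dr":[[0,0,0],[0,0,0],[0,0,0]],"travel":[[0.0005,0,0],[0.001,0,0],[0.001,0,0]],"hand":[0.045,0.045,0.045]}'; python3 - <<'E'
from h import *
w=cam("wrist");o=stat(); save(w,"w11.png")
P=[at(w,p,.018) for p in [(240,289),(457,289)]]
for X in P: print(np.round(X,4),"st",np.round(tostap(X),4))
E
```

```text
clock: 16.82
eef_pos: [0.4962, 0.0476, -0.0214]
tool_rot: [0.683, 0.731, -0.002, 0.002]
ft_force: [0.5, -10.5, 1.2]
grip_width: 0.0448
t 16.88 p [ 0.4961  0.0476 -0.0214] q [ 0.6826  0.7308 -0.0019  0.0022] F [  1.35 -10.82   0.1 ] w 0.0451 j [ 0.1    0.451 -0.331  0.788 -0.006  1.602]
[0.4635 0.0579 0.018 ] st [-0.0436 -0.1294]
[0.5495 0.0638 0.018 ] st [ 0.0426 -0.1295]
```

View pics/w11.png

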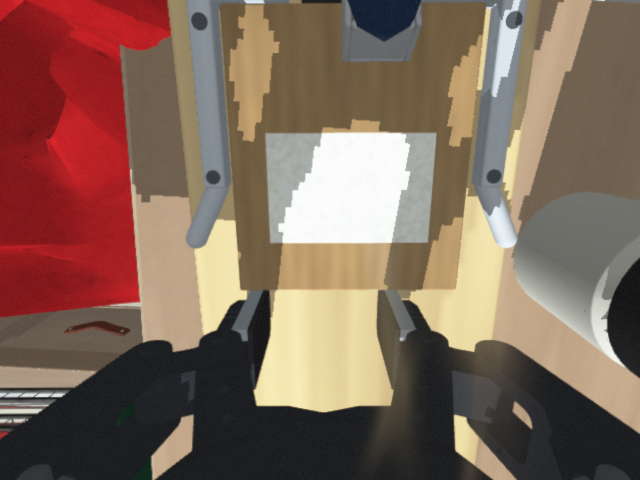

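```bash
python3 -m crank '{"dr":[[0,0,0],[0,0,0],[0,0,0],[0,0,0],[0,0,0],[0,0,0],[0,0,0]],"travel":[[-0.006,0,0],[-0.014,0,0],[-0.015,0,-0.03],[-0.015,0,-0.07],[-0.015,0.005,-0.11],[-0.015,0.012,-0.14],[-0.015,0.012,-0.14]],"hand":[0.045,0.045,0.045,0.02,0,0,0]}'; python3 - <<'E'
from h import *
w=cam("wrist");o=stat(); save(w,"w12.png"); s=cam("side"); save(s,"s12.png",260,230,380,350,5)
E
```

```text
clock: 17.75
eef_pos: [0.5114, 0.0368, 0.1212]
tool_rot: [0.682, 0.731, 0.003, 0.002]
ft_force: [-0.2, 1.2, -0.5]
grip_width: 0.0001
t 17.8 p [0.5096 0.0367 0.1193] q [6.819e-01 7.315e-01 1.100e-03 5.000e-04] F [-0.76 -0.63 -1.01] w 0.0001 j [ 7.100e-02  3.100e-01 -1.180e-01  1.140e+00  1.000e-03  1.572e+00]
```

View pics/w12.png

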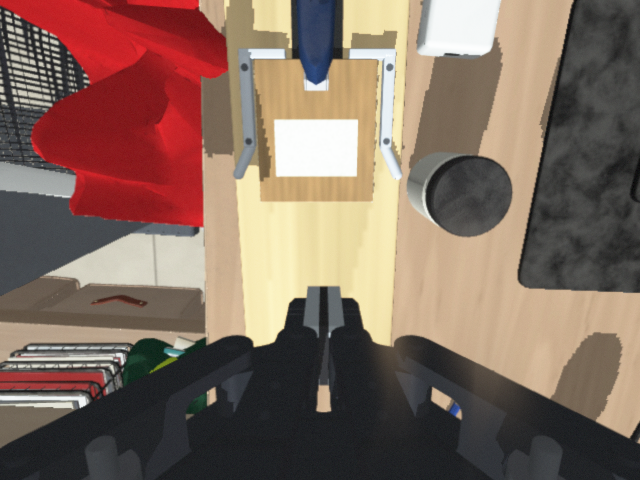

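View pics/s12.png

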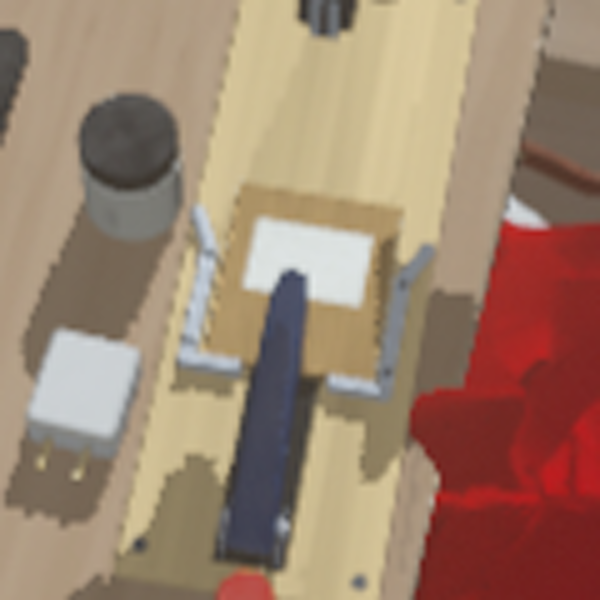

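```bash
python3 - <<'E'
from h import *
w=cam("wrist");o=stat();s=cam("side")
print(o["eef_pos"],tostap(o["eef_pos"]))
for z in(.08,.09,.098): print("tip",z,tostap(at(w,(317,85),z)),"mid",tostap(at(w,(316,40),z)))
P=[at(w,p,.018) for p in [(260,201),(372,202),(261,59),(377,59)]]
for X in P: print("st",np.round(tostap(X),4))
print("side tip",[tostap(at(s,(260+290/5,230+270/5),z)) for z in(.09,.098)])
print(np.round(proj(w,[[.5002,.1581,.0905]])),(proj(s,[[.5002,.1581,.0905]])-[260,230])*5)
E
```

```text
t 17.9 p [0.5076 0.0364 0.1173] q [ 6.819e-01  7.314e-01 -7.000e-04 -1.000e-03] F [-0.33 -0.14 -1.15] w -0.0003 j [ 0.071  0.312 -0.122  1.14   0.     1.572]
[0.50762406 0.03642875 0.11733064] [-0.00114072 -0.15386829]
tip 0.08 [-0.00253151 -0.05594727] mid [-0.00295791 -0.03427361]
tip 0.09 [-0.00237594 -0.05731796] mid [-0.00278222 -0.036667  ]
tip 0.098 [-0.00225148 -0.05841451] mid [-0.00264166 -0.03858172]
st [-0.047  -0.1287]
st [ 0.0378 -0.1294]
st [-0.0417 -0.0311]
st [ 0.0376 -0.0311]
side tip [array([-0.00133226, -0.05029162]), array([-0.00200678, -0.04645002])]
[[322.  29.]] [[280.46422131 303.32521035]]
```

```bash
python3 -m crank '{"dr":[[0,0,0],[0,0,0],[0,0,0],[0,0,0],[0,0,0],[0,0,0],[0,0,0],[0,0,0]],"travel":[[0.03,0,0],[0.06,0,0],[0.09,0,0],[0.12,0,0.01],[0.132,0,0.02],[0.1325,0,0.03],[0.1325,0,0.04],[0.1325,0,0.04]],"hand":[0,0,0,0,0,0,0,0]}'; python3 - <<'E'
from h import *
w=cam("wrist");o=stat(); print(tostap(o["eef_pos"])); save(w,"w13.png"); s=cam("side"); save(s,"s13.png",260,230,380,350,5)
E
```

```text
clock: 18.95
eef_pos: [0.4987, 0.1673, 0.0773]
tool_rot: [0.682, 0.731, -0.001, -0.001]
ft_force: [-0.1, 0.3, 0.4]
grip_width: -0.0004
t 19.0 p [0.4992 0.1675 0.078 ] q [ 6.824e-01  7.309e-01 -6.000e-04 -3.000e-04] F [-0.24 -0.31  0.45] w -0.0001 j [ 0.324  0.379 -0.135  1.058 -0.     1.826]
[-0.00032562 -0.02250632]
```

View pics/w13.png

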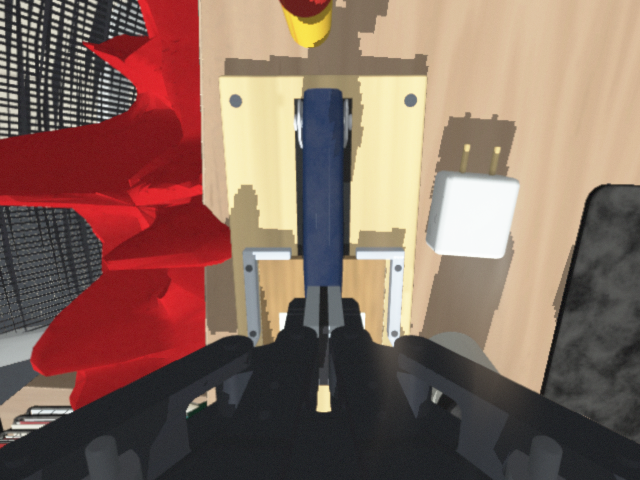

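View pics/s13.png

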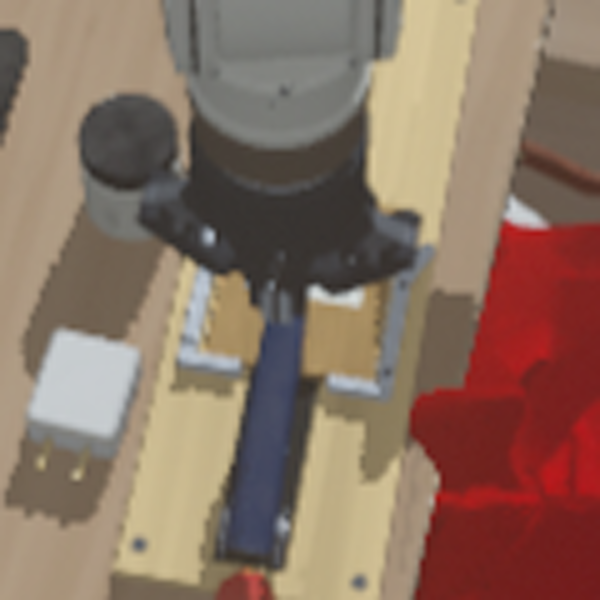

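```bash
python3 -m crank '{"dr":[[0,0,0],[0,0,0],[0,0,0],[0,0,0]],"travel":[[0,0,0.004],[0,0,0.009],[0,0,0.012],[0,0,0.012]],"hand":[0,0,0,0]}';python3 -m crank '{"dr":[[0,0,0],[0,0,0],[0,0,0]],"travel":[[0,0,0.0015],[0,0,0.003],[0,0,0.003]],"hand":[0,0,0]}'
```

```text
clock: 19.55
eef_pos: [0.4992, 0.1685, 0.0661]
tool_rot: [0.682, 0.731, -0.0, -0.0]
ft_force: [0.7, 0.3, 0.1]
grip_width: 0.0001
clock: 19.92
eef_pos: [0.4995, 0.1685, 0.0634]
tool_rot: [0.682, 0.731, -0.0, -0.0]
ft_force: [-0.0, -0.2, -0.2]
grip_width: 0.0
```

```bash
python3 -m crank '{"dr":[[0,0,0],[0,0,0],[0,0,0]],"travel":[[0,0,0.0015],[0,0,0.003],[0,0,0.003]],"hand":[0,0,0]}';python3 -m crank '{"dr":[[0,0,0],[0,0,0],[0,0,0]],"travel":[[0,0,0.0015],[0,0,0.003],[0,0,0.003]],"hand":[0,0,0]}'
```

```text
clock: 20.3
eef_pos: [0.4994, 0.1685, 0.0603]
tool_rot: [0.682, 0.731, -0.0, -0.0]
ft_force: [-0.3, 0.1, -0.9]
grip_width: -0.0001
clock: 20.68
eef_pos: [0.4994, 0.1685, 0.0573]
tool_rot: [0.682, 0.731, -0.0, -0.0]
ft_force: [0.3, 0.2, -0.6]
grip_width: -0.0001
```

```bash
python3 -m crank '{"dr":[[0,0,0],[0,0,0],[0,0,0]],"travel":[[0,0,0.0015],[0,0,0.003],[0,0,0.003]],"hand":[0,0,0]}'
```

```text
clock: 21.05
eef_pos: [0.4999, 0.1684, 0.055]
tool_rot: [0.682, 0.731, 0.0, 0.0]
ft_force: [-0.5, -1.4, 4.4]
grip_width: 0.0
```

```bash
python3 -m crank '{"dr":[[0,0,0],[0,0,0],[0,0,0]],"travel":[[0,0,0.001],[0,0,0.002],[0,0,0.002]],"hand":[0,0,0]}'; python3 - <<'E'
from h import *
w=cam("wrist");o=stat(); print(tostap(o["eef_pos"])); save(w,"w14.png",200,200,450,380,3.2); s=cam("side"); save(s,"s14.png",280,250,360,310,9.9)
E
```

```text
clock: 21.42
eef_pos: [0.5, 0.1685, 0.0527]
tool_rot: [0.682, 0.731, 0.0, 0.0]
ft_force: [-0.1, -1.9, 5.7]
grip_width: 0.0001
t 21.48 p [0.5    0.1685 0.0527] q [6.820e-01 7.314e-01 3.000e-04 3.000e-04] F [ 0.   -1.13  4.5 ] w 0.0001 j [ 0.325  0.405 -0.169  0.996 -0.     1.826]
[ 0.00046906 -0.02156853]
```

View pics/w14.png

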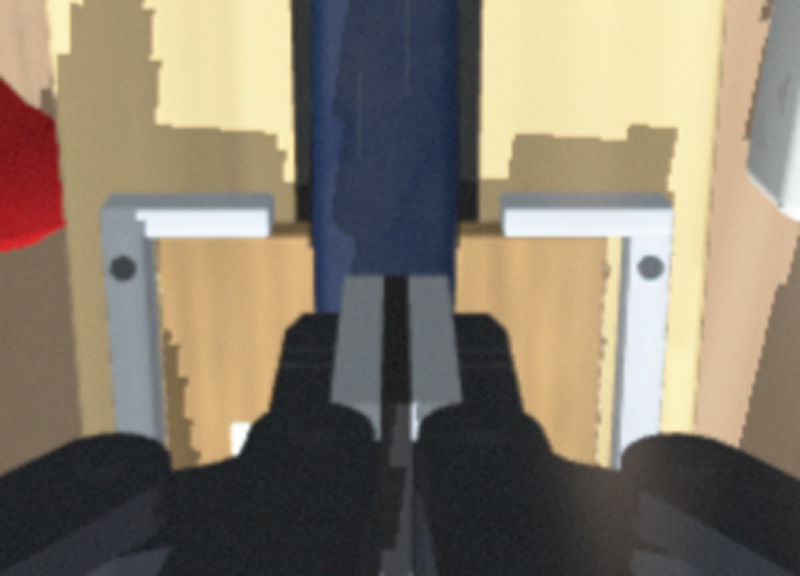

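View pics/s14.png

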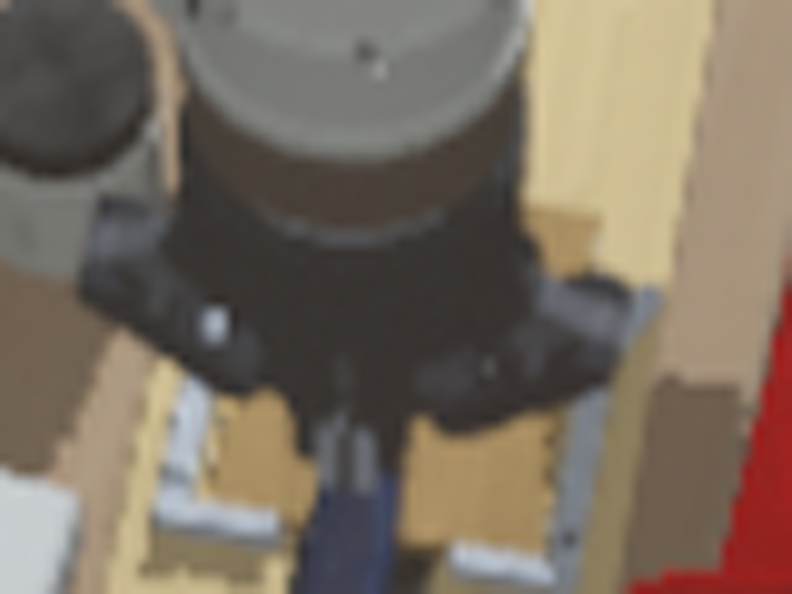

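```bash
python3 -m crank '{"dr":[[0,0,0],[0,0,0],[0,0,0],[0,0,0],[0,0,0],[0,0,0],[0,0,0],[0,0,0],[0,0,0],[0,0,0]],"travel":[[-0.001,0,0.0016],[-0.002,0,0.0032],[-0.0031,0,0.0048],[-0.0041,0,0.0064],[-0.005,0,0.008],[-0.0059,0,0.0096],[-0.0067,0,0.0112],[-0.0076,0,0.0128],[-0.0084,0,0.0144],[-0.0092,0,0.016]],"hand":[0,0,0,0,0,0,0,0,0,0]}'
```

```text
clock: 22.78
eef_pos: [0.5006, 0.1597, 0.0368]
tool_rot: [0.682, 0.731, 0.001, 0.0]
ft_force: [0.5, -0.4, 4.7]
grip_width: -0.0003
```

```bash
python3 -m crank '{"dr":[[0,0,0],[0,0,0],[0,0,0],[0,0,0],[0,0,0],[0,0,0],[0,0,0],[0,0,0],[0,0,0],[0,0,0]],"travel":[[-0.0008,0,0.002],[-0.0016,0,0.004],[-0.0024,0,0.006],[-0.0032,0,0.008],[-0.004,0,0.010],[-0.0047,0,0.012],[-0.0053,0,0.014],[-0.0059,0,0.016],[-0.0065,0,0.018],[-0.0068,0,0.019]],"hand":[0,0,0,0,0,0,0,0,0,0]}'
```

```text
clock: 24.02
eef_pos: [0.5011, 0.1534, 0.0179]
tool_rot: [0.682, 0.732, 0.001, -0.0]
ft_force: [-1.4, -1.0, 6.5]
grip_width: -0.0001
```

```bash
python3 -m crank '{"dr":[[0,0,0],[0,0,0],[0,0,0],[0,0,0]],"travel":[[-0.0002,0,0.001],[-0.0004,0,0.002],[-0.0006,0,0.003],[-0.0006,0,0.003]],"hand":[0,0,0,0]}'
```

```text
clock: 24.52
eef_pos: [0.5012, 0.1527, 0.0152]
tool_rot: [0.682, 0.732, 0.001, -0.0]
ft_force: [-0.5, -0.1, 7.2]
grip_width: 0.0002
```

```bash
python3 -m crank '{"dr":[[0,0,0],[0,0,0]],"travel":[[0,0,0.0005],[0,0,0.001]],"hand":[0,0]}'; python3 -c "
from h import *
s=cam('side');stat();save(s,'s15.png',280,250,360,310,9.9)"
```

```text
clock: 24.78
eef_pos: [0.5012, 0.1527, 0.0149]
tool_rot: [0.682, 0.732, 0.001, -0.0]
ft_force: [-3.4, -0.7, 15.7]
grip_width: -0.0001
t 24.82 p [0.5012 0.1527 0.015 ] q [ 0.6818  0.7315  0.0011 -0.    ] F [-3.04 -0.83 13.  ] w -0.0002 j [ 2.950e-01  4.420e-01 -2.260e-01  9.010e-01  1.000e-03  1.795e+00]
```

View pics/s15.png

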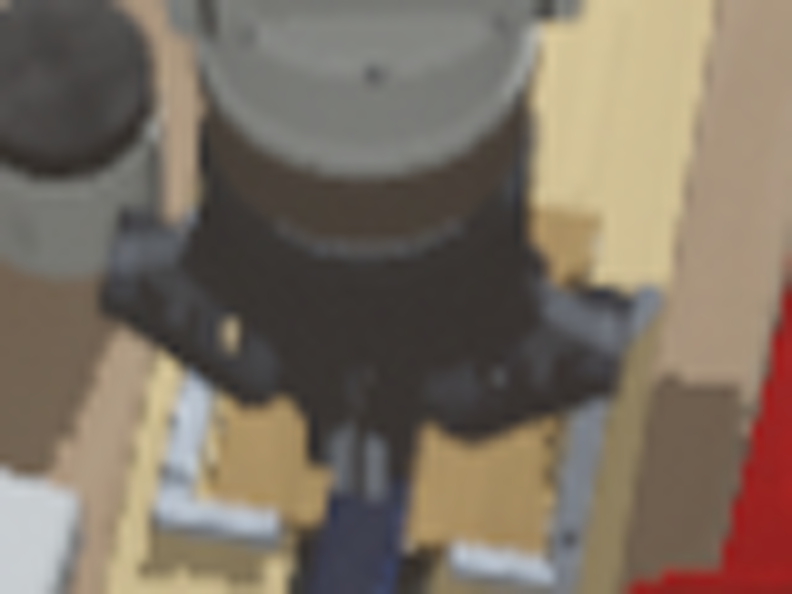

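```bash
python3 -m crank '{"dr":[[0,0,0],[0,0,0]],"travel":[[0,0,0.0003],[0,0,0.0006]],"hand":[0,0]}'
```

```text
clock: 25.08
eef_pos: [0.5013, 0.1527, 0.0149]
tool_rot: [0.682, 0.732, 0.001, 0.0]
ft_force: [-4.2, -1.5, 18.7]
grip_width: -0.0003
```

```bash
python3 -m crank '{"dr":[[0,0,0],[0,0,0],[0,0,0]],"travel":[[0,0,0.0001],[0,0,0.0001],[0,0,0.0001]],"hand":[0,0,0]}'
```

```text
clock: 25.45
eef_pos: [0.5013, 0.1527, 0.0149]
tool_rot: [0.682, 0.732, 0.001, 0.0]
ft_force: [-4.1, -1.9, 15.8]
grip_width: 0.0001
```

```bash
python3 -m crank '{"dr":[[0,0,0],[0,0,0],[0,0,0],[0,0,0]],"travel":[[0,0,0.0002],[0,0,0.0004],[0,0,0.0004],[0,0,0.0004]],"hand":[0,0,0,0]}'
```

```text
clock: 25.95
eef_pos: [0.5013, 0.1527, 0.0149]
tool_rot: [0.682, 0.732, 0.001, 0.0]
ft_force: [-5.3, -2.4, 19.7]
grip_width: 0.0
```

```bash
python3 -m crank '{"dr":[[0,0,0],[0,0,0],[0,0,0],[0,0,0]],"travel":[[0,0,0.0001],[0,0,0.0002],[0,0,0.0002],[0,0,0.0002]],"hand":[0,0,0,0]}'
```

```text
clock: 26.45
eef_pos: [0.5013, 0.1527, 0.0149]
tool_rot: [0.682, 0.732, 0.001, 0.0]
ft_force: [-4.9, -1.8, 21.5]
grip_width: -0.0001
```

```bash
python3 -m crank '{"dr":[[0,0,0],[0,0,0],[0,0,0],[0,0,0],[0,0,0]],"travel":[[0,0,0.0001],[0,0,0.0001],[0,0,0.0001],[0,0,0.0001],[0,0,0.0001]],"hand":[0,0,0,0,0]}'
```

```text
clock: 27.08
eef_pos: [0.5013, 0.1527, 0.0148]
tool_rot: [0.682, 0.732, 0.001, 0.0]
ft_force: [-4.6, -2.3, 21.5]
grip_width: -0.0
```

```bash
python3 -m crank '{"dr":[[0,0,0],[0,0,0],[0,0,0],[0,0,0],[0,0,0],[0,0,0],[0,0,0],[0,0,0],[0,0,0],[0,0,0]],"travel":[[0,0,-0.0003],[0,0,-0.0006],[0,0,-0.0009],[0,0,-0.0012],[0,0,-0.0015],[0,0,-0.0018],[0,0,-0.0021],[0,0,-0.0024],[0,0,-0.0027],[0.0001,0,-0.003]],"hand":[0,0,0,0,0,0,0,0,0,0]}'
```

```text
clock: 28.32
eef_pos: [0.5012, 0.1529, 0.0158]
tool_rot: [0.682, 0.732, 0.001, -0.0]
ft_force: [-1.4, -0.0, 8.2]
grip_width: -0.0001
```

```bash
python3 -m crank '{"dr":[[0,0,0],[0,0,0],[0,0,0],[0,0,0],[0,0,0],[0,0,0],[0,0,0],[0,0,0],[0,0,0],[0,0,0]],"travel":[[0.0002,0,-0.0008],[0.0004,0,-0.0016],[0.0006,0,-0.0024],[0.0008,0,-0.0032],[0.001,0,-0.004],[0.0012,0,-0.0048],[0.0014,0,-0.0056],[0.0016,0,-0.0064],[0.0018,0,-0.0072],[0.002,0,-0.008]],"hand":[0,0,0,0,0,0,0,0,0,0]}'
```

```text
clock: 29.58
eef_pos: [0.501, 0.1548, 0.0236]
tool_rot: [0.682, 0.732, 0.001, -0.0]
ft_force: [0.3, 0.8, 5.9]
grip_width: -0.0001
```

```bash
python3 -m crank '{"dr":[[0,0,0],[0,0,0],[0,0,0],[0,0,0],[0,0,0],[0,0,0],[0,0,0],[0,0,0],[0,0,0],[0,0,0]],"travel":[[0.0003,0,-0.001],[0.0007,0,-0.002],[0.001,0,-0.003],[0.0014,0,-0.004],[0.0017,0,-0.005],[0.0021,0,-0.006],[0.0024,0,-0.007],[0.0028,0,-0.008],[0.0032,0,-0.009],[0.0036,0,-0.01]],"hand":[0,0,0,0,0,0,0,0,0,0]}'
```

```text
clock: 30.82
eef_pos: [0.5007, 0.1583, 0.0335]
tool_rot: [0.682, 0.732, 0.001, -0.0]
ft_force: [-0.3, 0.3, 5.8]
grip_width: -0.0001
```

```bash
python3 -m crank '{"dr":[[0,0,0],[0,0,0],[0,0,0],[0,0,0],[0,0,0],[0,0,0],[0,0,0],[0,0,0],[0,0,0],[0,0,0]],"travel":[[0.0004,0,-0.001],[0.0009,0,-0.002],[0.0013,0,-0.003],[0.0018,0,-0.004],[0.0022,0,-0.005],[0.0027,0,-0.006],[0.0031,0,-0.007],[0.0036,0,-0.008],[0.004,0,-0.009],[0.0045,0,-0.01]],"hand":[0,0,0,0,0,0,0,0,0,0]}'
```

```text
clock: 32.08
eef_pos: [0.5003, 0.1626, 0.0432]
tool_rot: [0.682, 0.732, 0.0, -0.0]
ft_force: [1.3, 1.7, 2.8]
grip_width: -0.0001
```

```bash
python3 -m crank '{"dr":[[0,0,0],[0,0,0],[0,0,0],[0,0,0],[0,0,0],[0,0,0],[0,0,0],[0,0,0],[0,0,0],[0,0,0]],"travel":[[0.0005,0,-0.001],[0.001,0,-0.002],[0.0016,0,-0.003],[0.0021,0,-0.004],[0.0026,0,-0.005],[0.0031,0,-0.006],[0.0037,0,-0.007],[0.0043,0,-0.008],[0.0049,0,-0.009],[0.0055,0,-0.01]],"hand":[0,0,0,0,0,0,0,0,0,0]}'
```

```text
clock: 33.33
eef_pos: [0.4994, 0.1676, 0.0531]
tool_rot: [0.682, 0.731, -0.0, -0.0]
ft_force: [0.3, 3.2, 2.3]
grip_width: -0.0003
```

```bash
python3 -m crank '{"dr":[[0,0,0],[0,0,0],[0,0,0],[0,0,0],[0,0,0],[0,0,0],[0,0,0],[0,0,0],[0,0,0],[0,0,0]],"travel":[[0.0003,0,-0.0006],[0.0006,0,-0.0012],[0.0009,0,-0.0018],[0.0012,0,-0.0024],[0.0015,0,-0.003],[0.0015,0,-0.0036],[0.0015,0,-0.0042],[0.0015,0,-0.005],[0.0015,0,-0.006],[0.0015,0,-0.007]],"hand":[0,0,0,0,0,0,0,0,0,0]}'
```

```text
clock: 34.58
eef_pos: [0.4995, 0.169, 0.0601]
tool_rot: [0.682, 0.731, -0.0, 0.0]
ft_force: [-0.1, -0.1, -0.3]
grip_width: 0.0003
```

```bash
python3 -m crank '{"dr":[[0,0,0],[0,0,0],[0,0,0],[0,0,0],[0,0,0],[0,0,0],[0,0,0],[0,0,0],[0,0,0]],"travel":[[0,0,-0.005],[0,0,-0.015],[0,0,-0.03],[0,0,-0.05],[-0.03,0,-0.07],[-0.07,0,-0.09],[-0.11,0,-0.1],[-0.13,0,-0.1],[-0.13,0,-0.1]],"hand":[0,0,0,0,0,0,0,0,0]}'; python3 - <<'E'
from h import *
w=cam("wrist");o=stat(); save(w,"w16.png"); s=cam("side"); save(s,"s16.png",260,230,380,350,5)
E
```

```text
clock: 35.7
eef_pos: [0.5091, 0.0382, 0.1615]
tool_rot: [0.683, 0.73, 0.001, 0.001]
ft_force: [0.5, 0.1, 0.0]
grip_width: -0.0002
t 35.75 p [0.5089 0.0392 0.1611] q [6.824e-01 7.309e-01 6.000e-04 3.000e-04] F [-0.46  0.6  -0.52] w 0.0001 j [ 0.077  0.28  -0.046  1.243  0.     1.579]
```

View pics/w16.png

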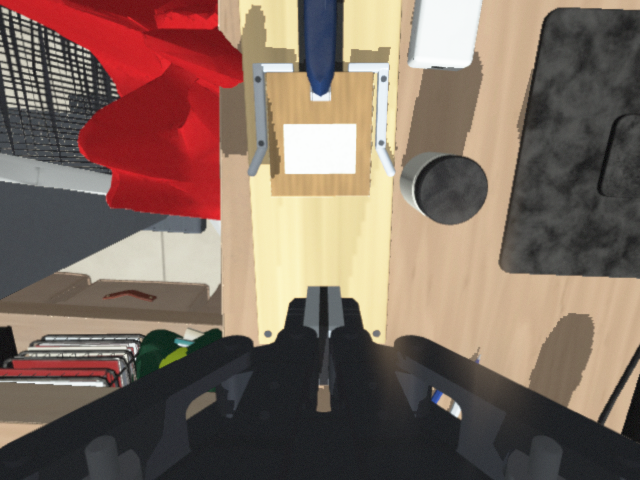

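View pics/s16.png

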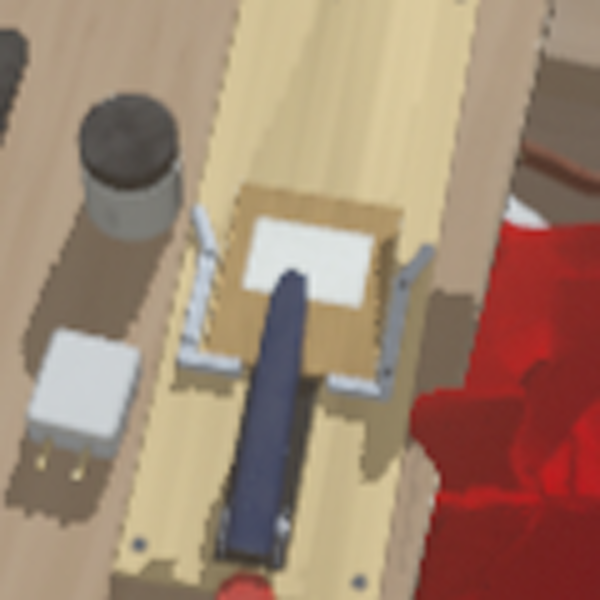

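The side view matches the one from before the press. The arm tip is at (290,270), and the booklet is square and still against the stop. I'll do one numeric check and then hand in.

```bash
python3 -m crank '{"dr":[[0,0,0],[0,0,0]],"travel":[[0,0,0],[0,0,0]],"hand":[0,0]}'; python3 - <<'E'
from h import *
w=cam("wrist");o=stat();save(w,"w17.png",230,40,430,210,4)
b=cv2.absdiff(cv2.imread("pics/s12.png"),cv2.imread("pics/s16.png")); print("side diff >40 px:",(b.max(2)>40)[100:].mean())
P=[at(w,p,.018) for p in [(271,195),(369,195),(272,72),(374,72)]]
for X in P: print(np.round(tostap(X),4))
print(job.job_done())
E
```

```text
clock: 36.05
eef_pos: [0.5085, 0.0403, 0.16]
tool_rot: [0.681, 0.732, -0.0, -0.0]
ft_force: [-0.5, 0.6, 0.6]
grip_width: 0.0001
t 36.1 p [0.5085 0.0402 0.16  ] q [ 6.815e-01  7.318e-01 -1.000e-04 -1.000e-04] F [ 0.46 -1.57  0.21] w 0.0004 j [ 0.079  0.282 -0.047  1.242  0.     1.578]
side diff >40 px: 0.024843333333333332
[-0.0441 -0.1265]
[ 0.0411 -0.1264]
[-0.0396 -0.0286]
[ 0.0415 -0.0284]
the job is handed in; nothing more can be done
None
```

The job is handed in at about 36 s. As far as I could measure, every step was met, but no verdict was reported.

- **Booklet:** I pushed it home from behind with two fingers until it stopped, at about 10 N of push. With the fingers still against it, its rear edge was at y = −0.1295 m (home is −0.130 m), square and within 1 mm of the middle line.
- **Press:** I held the arm down on the booklet with 19–21 N at the finger for about 1 s, within the 15–25 N wanted.
- **Release:** The arm came up under the finger over about 6 s. Finger force fell smoothly from 21.5 N to zero, and it did not snap.
- **Final state:** The arm is up and free, and the robot is clear of everything. The booklet, jar and charger look unmoved in the side view from before the press. The mug, tape roll and glue stick were not measured at the end.

**Checks that failed or disagreed:**
- The shut finger tips sat about 33 mm short of the reported TCP. My first push therefore passed over the booklet without moving it. I corrected this by camera and by touching the deck.
- The last wrist-camera check put the booklet edges about 3 mm farther in than the earlier one (y = −0.1265 m). I took this as picture-reading and calibration error, since the booklet cannot pass the stop.
- About 2.5% of the side-view pixels I compared differed between before and after the press. I did not trace the cause.

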